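Demould the cast covers and stack them

TASK

The resin covers are cured: take the hold-down bar off the mould by its handle and hang it by that handle in the two hooks of the stand, then lift the covers out of the mould pockets and stack every cover there is, also those lying loose on the bench, flat in one square, edge-to-edge pile well on the plywood board. When all are stacked, lay the bar back flat and centred along the empty mould, and disturb nothing else on the bench.

Things in the scene. Friction and masses are not known exactly. Their poses are not given: they have to be found in the camera images.
- mould: fixed aluminium mould, base plate 94 (its x) x 236 (its y) x 10, rim 34 high, origin under its centre. Four open pockets at y = -82.5, -27.5, 27.5, 82.5 (x = 0), each 59 x 43, 12 deep (floor 22 above the bench). The short sides of each pocket (x = +-29.5) are open across the middle 35: there a finger can go down beside the cover to 10 above the bench.
- bar: hold-down bar: flat steel 36 (its x) x 225 (its y) x 8 thick, 250 g, with a bow handle standing on it: uprights at y = +-55 and a round cross rod of 8 diameter along its y, rod axis 70 above the bar's underside. Origin at the centre of its underside. At the start it lies along the mould's rim over the covers.
- bar_grip (a point): middle of the handle's cross rod, on the rod's axis; same axes as the bar
- stand: fixed grey hook stand, 161 high: base plate 130 x 160 x 10, a post with a cross plate on its +x side (near face 45 from the hooks' lowest points), and two J-shaped hooks of 8 diameter wire side by side at y = +-36, pointing to its -x. Origin on the bench below the hooks' lowest points.
- hook_rest (a point): where the middle of the cross rod is when it hangs in both hooks: midway between the hooks, 143 above the bench; same axes as the stand. The hooks' upturned tips are 30 to the -x side and reach 161 above the bench, so the rod, lying along the stand's y, comes in from above; 64 is free between the hooks.
- board: loose plywood stacking board, 120 (its x) x 110 (its y) x 15 thick, 0.8 kg, origin at the centre of its underside; it lies on the bench.
- cover_1: cast resin cover, a plain cream-coloured rectangular plate 56 (its x) x 40 (its y) x 12 thick (its z), 35 g; origin at the centre of its underside; all covers are alike and either face may be up. At the start it lies in a mould pocket, flush with the rim, long side along the mould's x. May be absent.
- cover_2: cast resin cover, a plain cream-coloured rectangular plate 56 (its x) x 40 (its y) x 12 thick (its z), 35 g; origin at the centre of its underside; all covers are alike and either face may be up. At the start it lies in a mould pocket, flush with the rim, long side along the mould's x. May be absent.
- cover_3: cast resin cover, a plain cream-coloured rectangular plate 56 (its x) x 40 (its y) x 12 thick (its z), 35 g; origin at the centre of its underside; all covers are alike and either face may be up. At the start it lies in a mould pocket, flush with the rim, long side along the mould's x. May be absent.
- cover_4: cast resin cover, a plain cream-coloured rectangular plate 56 (its x) x 40 (its y) x 12 thick (its z), 35 g; origin at the centre of its underside; all covers are alike and either face may be up. At the start it lies in a mould pocket, flush with the rim, long side along the mould's x. May be absent.
- cover_5: cast resin cover, a plain cream-coloured rectangular plate 56 (its x) x 40 (its y) x 12 thick (its z), 35 g; origin at the centre of its underside; all covers are alike and either face may be up. At the start it lies loose and flat on the bench. May be absent.
- cover_6: cast resin cover, a plain cream-coloured rectangular plate 56 (its x) x 40 (its y) x 12 thick (its z), 35 g; origin at the centre of its underside; all covers are alike and either face may be up. At the start it lies loose and flat on the bench. May be absent.
- tape_wide: bystander: wide roll of masking tape lying flat, ring of outer diameter 104, 24 high; leave it where it is
- tape_narrow: bystander: narrow roll of fine-line tape lying flat, ring of outer diameter 100, 10 high; leave it where it is
- jar: bystander: small paint jar, 64 diameter, 85 high; leave it where it is
- brush: bystander: paint brush lying on the bench; leave it where it is
- abrasive: bystander: soft grey sanding block 70 x 100 x 28; leave it where it is
- screwdriver: bystander: screwdriver lying on the bench; leave it where it is
- tin: bystander: paint can, 72 diameter, 100 high; leave it where it is
Not all that is in view belongs to the job. Several things have the shape of the stand; the one meant has the colours described above.

How it is judged:
On the way, in this order (a step that is already met when the one before it is completed fails the run):
1. the hold-down bar hangs by its handle in both hooks, let go (distance between bar_grip and hook_rest below 0.022 m and angle between bar's own z axis and vertical below 0.3 rad and linear speed of bar below 0.05 m/s and contact force between the fingers and bar below 0.1 N), for 0.3 s.
2. every cover present lies flat in one aligned pile on the board (horizontal distance between each of cover_1, cover_2, cover_3, cover_4, cover_5, cover_6 and board below 0.032 m and z of each of cover_1, cover_2, cover_3, cover_4, cover_5, cover_6 in the frame of board above 0.012 m and angle between the z axis of each of cover_1, cover_2, cover_3, cover_4, cover_5, cover_6 and the z axis of board, either way round below 0.08 rad and linear speed of each of cover_1, cover_2, cover_3, cover_4, cover_5, cover_6 below 0.03 m/s and horizontal distance between cover_1 and cover_2 below 0.007 m and angle between the x axis of cover_1 and the x axis of cover_2, either way round below 0.14 rad and horizontal distance between each of cover_1, cover_2 and cover_3 below 0.007 m and angle between the x axis of each of cover_1, cover_2 and the x axis of cover_3, either way round below 0.14 rad and horizontal distance between each of cover_1, cover_2, cover_3 and cover_4 below 0.007 m and angle between the x axis of each of cover_1, cover_2, cover_3 and the x axis of cover_4, either way round below 0.14 rad and horizontal distance between each of cover_1, cover_2, cover_3, cover_4 and cover_5 below 0.007 m and angle between the x axis of each of cover_1, cover_2, cover_3, cover_4 and the x axis of cover_5, either way round below 0.14 rad and horizontal distance between each of cover_1, cover_2, cover_3, cover_4, cover_5 and cover_6 below 0.007 m and angle between the x axis of each of cover_1, cover_2, cover_3, cover_4, cover_5 and the x axis of cover_6, either way round below 0.14 rad), for 0.3 s.
3. the bar lies flat along the empty mould again, centred on it (x of bar in the frame of mould between -0.013 and 0.013 m and y of bar in the frame of mould between -0.016 and 0.016 m and z of bar in the frame of mould between 0.029 and 0.039 m and angle between the y axis of bar and the y axis of mould, either way round below 0.12 rad and angle between bar's own z axis and vertical below 0.1 rad and linear speed of bar below 0.03 m/s), for 0.3 s.
At the end, for the whole second after the job is handed in: All covers lie flat (0.08 rad) and still in one pile on the board, centres within 32 mm of the board's centre and 7 mm of each other, long sides parallel within 0.14 rad; the bar lies flat on the mould's rim, centred within 13 mm (x) and 16 mm (y), parallel within 0.12 rad (all of step 2 and all of step 3); the robot touches nothing.
It fails at once if another thing on the bench is pushed more than 4 cm or knocked away (distance of any of tape_wide, tape_narrow, jar, brush, abrasive, screwdriver, tin from where it was at the start of the episode above 0.04 m).
Of cover_1, cover_2, cover_3, cover_4, cover_5, cover_6 only 4 to 6 are there at a start; the rules pass over those that are not, and their reading is None.
At some moment in a run one of board may be knocked a few centimetres aside while the robot is not near it.
Once in a run the grip may slacken for a moment while it holds something.
It also fails if it takes over 210 s, if anything falls off the work surface, if the arm or the gripper's body presses on something with over 40 N, if the wrist force passes 120 N, or if a joint passes its speed limit or range.

ROBOT

A 7-joint arm with a two-finger parallel gripper is mounted at the origin on the work surface. World frame = base frame: x ahead of the robot, y to its left, z up, the work surface at z = 0. Lengths are in m, angles in rad, forces in N, time in s.
With the tool pointing down it reaches from about 0.35 to 0.9 m from the base axis. Payload 8.1 kg.
Tool frame: the origin (TCP) lies midway between the tips of the shut fingers; the grasp point (between the pads) lies 19 mm behind it; z points along the fingers, y is the line along which they close (so a half turn about z gives the same grasp; the last joint's range is limited). The gripper opens to 85 mm and grips with 20 to 120 N. Pads are 22 mm wide; open, the fingers measure 114 mm over their backs; the gripper's body (76 mm by 85 mm) begins 54 mm behind the grasp point. The pads swing forward as they close: fully open they stand 13 mm farther back than shut.
Start: joints at [-1.417, 0.434, 0.025, 1.573, -0.012, 1.134, -0.075], TCP at [0.159, 0.605, 0.231] pointing down, gripper open.
Joint ranges: [-2.62, 2.62], [-0.44, 2.09], [-1.27, 1.32], [0.08, 2.57], [-1.32, 4.46], [0.12, 2], [-2.74, 2.74]. Speed limits (rad/s): [2.22, 2.22, 3.01, 3.01, 3.14, 3.14, 3.14].

INTERFACE

Orientations are given as a rotation vector (axis times angle).
In Python, from workcell import telemetry, imaging, workorder, spotter gives the robot as it stands.
- The arm moves only by the tool jog_arm, never from a script. Its argument "motion" is a list of rows, each an object of numbers: "fingers": the closure, from -1 (fully open) to 1 (shut); "tx", "ty", "tz": the shift along the tool's x, y, z in units of 5 cm (1.0 is 5 cm); "ax", "ay", "az": the turn, a rotation vector about the tool's x, y, z in units of 0.5 rad (1.0 is 0.5 rad). A call has exactly 5 rows; each row shifts and turns the commanded pose from where the row before left it, along the tool's axes as they then stand; what a row does not reach is not made up. A row lasts 1/10 s, in which the tool goes at most 50 mm and 8.59 degrees, less where a joint would pass 70% of its speed; a pose out of reach is approached as far as the arm can. A call with a number of a shift or a turn outside -1 to 1 is refused whole. A call with a gripper value outside its range is refused whole. The fingers move at their own pace and stop on an object; "grip_force" is the grip in N (left out, the last holds). Time passes only in rows, so rows that do not move let the fingers close, or fill a call up. It gives the time, the measured TCP pose, the force, the opening and the grip force at its end, in the units of the state.
- telemetry.observe(): the state, without advancing time (a new reading comes with each control period).
- imaging.grab_frame(name): name is "scene" or "top"; returns the picture (384x512x3 uint8, red, green, blue); there is no depth.
- imaging.camera_params(name): a dict with "mtx" (3x3 intrinsics, pixels), "extrinsics" (4x4, takes a point from world to camera coordinates). Camera axes: x right, y down, z forward; pixel columns grow to the right and rows downward; lengths in m; the calibration is good to about 2 mm. A picture is of the moment at which its call begins. camera_params takes no time and is no camera call.
- workorder.hand_in(): hands the job in; it is judged then, once.
Trained networks look in the newest picture that a camera, given by its name, has taken for a name from the list of things; names that differ only in an ending like _2 or _b are one class to them, and where a whole thing is asked for, a point or a joint stands for the part that bears it (a point fixed in the world has none). Each returns a list of dicts, best first, with "score" (0 to 1); they miss things now and then, are a little off and sometimes report something else, mostly with a low value. They report only what shows in the picture. A call takes as long as a camera call. They do not tell look-alikes from the thing itself.
- spotter.boxes_of(camera, thing): "xy" ([column, row] in pixels, amid what is visible of it).
- spotter.masks_of(camera, thing): "region" (384x512 bool, what is visible of it) and "xy" ([column, row] in pixels, amid what is visible of it).
The state is a dict: "time": time; "qpos": joint angles; "joint_vel": joint speeds; "joint_efforts": joint torques, N m; "position": TCP position; "eef_rot": TCP orientation; "ft_force": force on the tool from outside, world axes, zero at the start; "torque": the same for the moment, N m; "gripper_width": finger opening in m; "finger_force": force on a finger pad.
Only numpy, scipy, OpenCV 4.12 (cv2) and the standard library are available. Lean on these libraries where they do the work, as an engineer would, in place of code of your own. Each camera call takes 0.05 s, during which the arm holds its last target. There are 200 camera calls.

## Working session

There is one attempt and no reset: what is moved stays moved. The work goes in short steps, Python scripts to look and compute and a tool call to move; the robot and the scene stay as the last step left them, time stands still between calls to the robot, and variables do not carry over. Pictures are saved under pics/ and viewed, at most 19 in all, crops included, and the job is handed in when it is done.

Besides the shell and the picture viewer there is one more tool, called as name(argument=value, ...), one argument or row to a line, values as JSON. jog_arm: Moves the arm, as the interface text tells. Its arguments: {"type":"object","properties":{"motion":{"type":"array"},"grip_force":{"type":"number"}},"required":["motion"]}

```bash
mkdir -p pics; ls; python3 - <<'E'
from workcell import telemetry, imaging
import cv2
for n in("scene","top"):
    im=imaging.grab_frame(n); cv2.imwrite(f"pics/{n}0.png",cv2.resize(im[:,:,::-1],(768,576)))
    p=imaging.camera_params(n); print(p["mtx"],p["extrinsics"])
print(telemetry.observe())
E
```

```text
pics
[[397.32944833   0.         261.63711156]
 [  0.         397.32944833 193.89785539]
 [  0.           0.           1.        ]] [[ 0.09580353  0.99538585  0.00535684 -0.05581893]
 [ 0.6791114  -0.06142639 -0.73146053 -0.24324801]
 [-0.72775641  0.07371439 -0.68186274  1.612211  ]
 [ 0.          0.          0.          1.        ]]
[[392.79397035   0.         249.12854474]
 [  0.         392.79397035 195.75083692]
 [  0.           0.           1.        ]] [[ 2.32419978e-02 -9.99728922e-01 -1.37546574e-03 -1.25547351e-04]
 [-9.95475426e-01 -2.30162732e-02 -9.21896259e-02  4.73655680e-01]
 [ 9.21329773e-02  3.51191342e-03 -9.95740519e-01  1.24152061e+00]
 [ 0.00000000e+00  0.00000000e+00  0.00000000e+00  1.00000000e+00]]
{'time': 0.1, 'qpos': array([-1.41658848,  0.43515868,  0.02501493,  1.57398563, -0.01159308,
        1.13399041, -0.07509031]), 'joint_vel': array([ 0.0005702 , -0.00168863, -0.00073989, -0.00289108,  0.00145763,
       -0.00188848, -0.00104249]), 'joint_efforts': array([ 4.39174837e-03, -6.71753669e+01,  1.02896702e+00, -3.16902137e+01,
        1.58459513e-02,  7.12208479e-03, -5.75596701e-06]), 'position': array([0.15871043, 0.60406037, 0.23060951]), 'eef_rot': array([-4.02428117e-01, -3.11568218e+00,  2.19424261e-03]), 'ft_force': array([-0.25971983, -1.04982128, -0.6665223 ]), 'torque': array([-0.00492649,  0.05473023, -0.01594446]), 'finger_force': 0.0, 'gripper_width': 0.08544261178195255}
```

View pics/scene0.png

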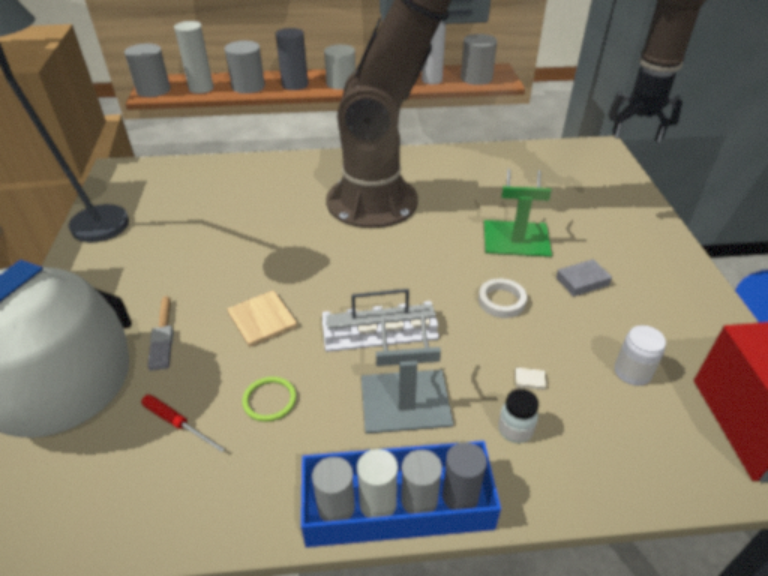

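View pics/top0.png

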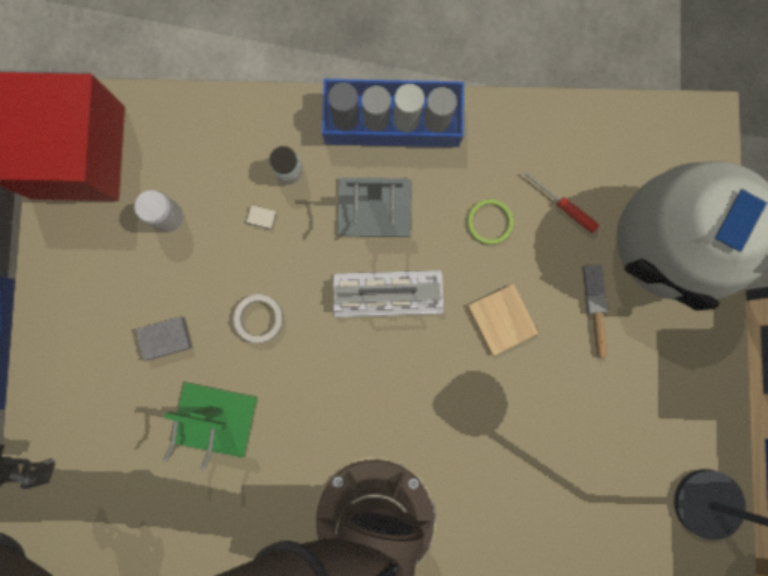

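The scene view shows the grey stand at (405,400) and the look-alike green one at (518,225). In the top view I see:
- the mould with the bar on it at (388,293)
- the grey stand at (374,207)
- the board at (503,320)
- one loose cover at (261,217)

Next I measure poses.

```bash
cat > h.py <<'E'
import numpy as np, cv2, sys
from scipy.spatial.transform import Rotation as R
from workcell import telemetry, imaging, spotter
def back(cam,uv,z):
    p=imaging.camera_params(cam);K=np.array(p["mtx"]);E=np.array(p["extrinsics"])
    uv=np.atleast_2d(np.asarray(uv,float)); d=np.c_[uv,np.ones(len(uv))]@np.linalg.inv(K).T@E[:3,:3]
    c=-E[:3,:3].T@E[:3,3]; return (c+d*((z-c[2])/d[:,2])[:,None])[:,:2]
def proj(cam,P):
    p=imaging.camera_params(cam);E=np.array(p["extrinsics"])
    q=(np.atleast_2d(P)@E[:3,:3].T+E[:3,3])@np.array(p["mtx"]).T; return q[:,:2]/q[:,2:]
def rect(cam,mask,z):
    "centre(mm), sides(mm), yaw(deg) of the long side, of a mask's outline at height z"
    c,_=cv2.findContours(mask.astype(np.uint8),0,1); c=max(c,key=cv2.contourArea)[:,0]
    w=back(cam,c,z)*1000; (m,s,a)=cv2.minAreaRect(w.astype(np.float32))
    if s[0]<s[1]: s=s[::-1];a+=90
    ys,xs=np.nonzero(mask); cen=back(cam,np.c_[xs,ys],z).mean(0)*1000
    return np.round(m,1),np.round(np.array(s)+3,1),round((a+90)%180-90,1),np.round(cen,1)
def look(cam,thing,z):
    out=[]
    for d in spotter.masks_of(cam,thing):
        if d["region"].sum()>20: out.append((round(d["score"],2),np.round(d["xy"]),int(d["region"].sum()))+rect(cam,d["region"],z))
    return out
def state():
    s=telemetry.observe();r=R.from_rotvec(s["eef_rot"]).as_matrix()
    print("t",round(s["time"],2),"pos mm",np.round(s["position"]*1000,1),"y-axis yaw",round(np.degrees(np.arctan2(r[1,1],r[0,1])),1),"w",round(s["gripper_width"]*1000,1),"ff",round(s["finger_force"],1),"F",np.round(s["ft_force"],1),"q",np.round(s["qpos"],2))
    return s,r
def go(x,y,z,yaw):
    "total units to go: az first, then tx,ty,tz in the turned tool frame; yaw = world heading (deg) of tool y, mod 180"
    s,r=state(); cur=np.degrees(np.arctan2(r[1,1],r[0,1])); d=(yaw-cur+90)%180-90
    a=np.radians(cur+d); Y=np.array([np.cos(a),np.sin(a),0]);Z=np.array([0,0,-1]);X=np.cross(Y,Z)
    t=np.c_[X,Y,Z]; e=np.array([x,y,z])/1000-s["position"]
    tilt=r.T@np.cross(r[:,2],Z)/.5
    print("az",round(-np.radians(d)/.5,3),"(other way",round(-np.radians(d-np.sign(d)*180)/.5,3),") txyz",np.round(t.T@e/.05,2),"tilt ax ay",np.round(tilt[:2],3))
E
python3 - <<'E'
from h import *
for n in("scene","top"): imaging.grab_frame(n)
for t,z in(("mould",.034),("board",.015),("stand",.01),("bar",.042),("cover_1",.012),("abrasive",.028)):
    print(t)
    for o in look("top",t,z): print("  ",*o)
for o in look("scene","cover_1",.012): print("sc",*o)
im=imaging.grab_frame("top"); c=im[100:235,205:375]; cv2.imwrite("pics/a.png",cv2.resize(c[:,:,::-1],None,fx=4.4,fy=4.4,interpolation=2))
E
```

```text
mould
   0.94 [261. 204.] 914 [443.6 -21. ] [232.1  30.6] -86.4 [472.4 -25.5]
board
   0.63 [340. 213.] 1271 [ 427.  -266.5] [122.2 117.4] 25.5 [ 426.3 -267. ]
stand
   0.84 [141. 280.] 2183 [184.3 358.7] [187.5 169.9] 80.3 [197.9 347.4]
   0.81 [248. 137.] 1875 [667.5  14. ] [161.8 134.2] 89.8 [666.9  14.3]
bar
   0.72 [260. 192.] 725 [475. -19.] [222.5  38.7] -86.3 [475.1 -22.6]
   0.71 [398. 197.] 652 [ 449.1 -457.5] [196.2  48.5] 2.3 [ 462.5 -458.3]
   0.19 [174. 145.] 217 [632.8 254.2] [60.2 43.6] 75.9 [632.5 254.3]
cover_1
   0.76 [176. 145.] 191 [637.9 258.9] [60.1 41.6] 77.1 [638.3 258.6]
   0.64 [230. 187.] 44 [496.9  63.8] [35.5 12.8] -88.7 [481.5  68. ]
   0.53 [269. 188.] 28 [504.3 -44.9] [32.2  9.5] -88.7 [504.5 -44.9]
   0.51 [249. 190.] 66 [501.4  10.3] [38.7 12.8] -88.7 [484.2   8.8]
abrasive
sc 0.71 [355. 251.] 247 [642.2 262.6] [57.9 51.2] 76.7 [642.5 262.2]
sc 0.66 [179. 276.] 383 [ 644.  -240.2] [103.3 101.5] -5.3 [ 644.7 -241.3]
sc 0.42 [276. 214.] 43 [477.3  59.1] [25.3 22.1] -6.8 [475.3  64. ]
sc 0.41 [244. 219.] 42 [483.4 -43.1] [34.6 20.3] 84.8 [482.7 -42.1]
```

View pics/a.png

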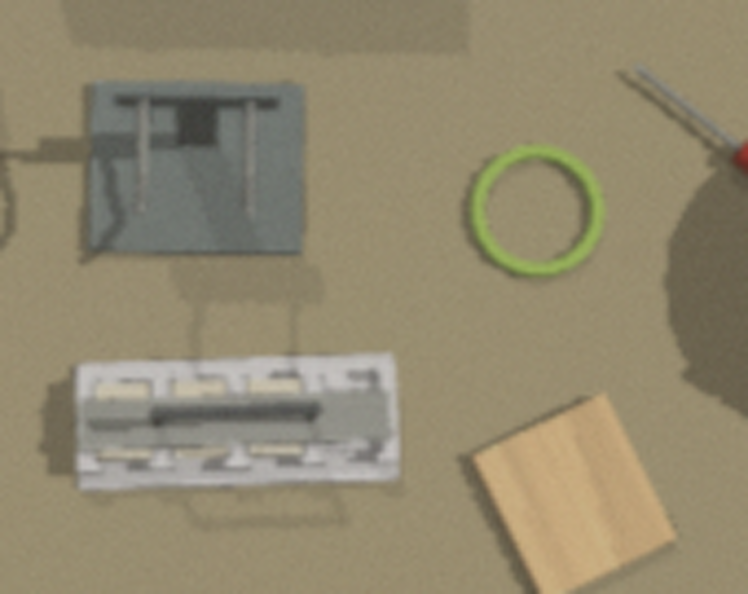

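```bash
python3 - <<'E'
from h import *
f=lambda u,v:(u/4.4+205,v/4.4+100)
print("mould corners",back("top",[f(76,366),f(394,353),f(399,480),f(80,490)],.034)*1000)
print("same z=.01",back("top",[f(76,366),f(394,353),f(399,480),f(80,490)],.01)*1000)
print("rod ends",back("top",[f(155,412),f(318,408)],.104)*1000)
print("hook tips",back("top",[f(142,210),f(250,213)],.159)*1000)
print("crossplate top edge near",back("top",[f(115,106),f(278,106)],.161)*1000)
im=imaging.grab_frame("top")
hsv=cv2.cvtColor(im,cv2.COLOR_RGB2HSV)
print(im[205,226],im[190,285],im[140,228],im[228,300])
m=((hsv[...,1]<40)&(hsv[...,2]>90)).astype(np.uint8); m[:,:212]=0;m[:,305:]=0;m[:172]=0;m[222:]=0
m=cv2.morphologyEx(m,cv2.MORPH_CLOSE,np.ones((5,5)))
for z in(.01,.034): print(rect("top",m,z))
go(475,-22,200,-4)
E
```

```text
mould corners [[ 510.74808115   97.535284  ]
 [ 525.58774648 -133.17430564]
 [ 433.30258001 -137.94335009]
 [ 420.7516858    91.98832921]]
same z=.01 [[ 513.70724836   99.29053067]
 [ 528.83277326 -135.86326598]
 [ 434.76989836 -140.72417753]
 [ 421.97723365   93.63672374]]
rod ends [[471.700036    37.48052367]
 [477.02233949 -73.86864065]]
hook tips [[599.81767606  47.97730926]
 [599.44334167 -23.1937453 ]]
crossplate top edge near [[668.82049011  67.57483452]
 [671.28447066 -40.19521316]]
[185 182 178] [143 143 135] [104 109 104] [154 141 112]
(array([476.6, -19.1]), array([241.7,  98.6]), -86.8, array([476.3, -18.9]))
(array([474.3, -18.6]), array([237.1,  96.8]), -86.8, array([474. , -18.4]))
t 0.65 pos mm [158.8 604.5 231.3] y-axis yaw 75.3 w 85.3 ff 0.0 F [-0.2  0.3  0.3] q [-1.42  0.43  0.02  1.57 -0.01  1.13 -0.08]
az 2.767 (other way -3.516 ) txyz [-12.06   7.18   0.63] tilt ax ay [ 0. -0.]
```

jog_arm(
  motion=[
    {"fingers": -1,"az": 0.25},
    {"fingers": -1,"az": 0.25},
    {"fingers": -1,"az": 0.25},
    {"fingers": -1,"az": 0.25},
    {"fingers": -1,"az": 0.25},
  ],
)

```text
validation failed for argument at $.mo...
```

jog_arm(
  motion=[
    {"fingers": -1,"az": 0.25},
    {"fingers": -1,"az": 0.25},
    {"fingers": -1,"az": 0.25},
    {"fingers": -1,"az": 0.25},
    {"fingers": -1,"az": 0.27},
  ],
)

```text
validation failed for argument at $.mo...
```

```bash
python3 -c "
from h import *
go(474,-18,200,3)"
```

```text
t 0.65 pos mm [158.8 604.5 231.3] y-axis yaw 75.3 w 85.3 ff 0.0 F [-0.2  0.3  0.3] q [-1.42  0.43  0.02  1.57 -0.01  1.13 -0.08]
az 2.523 (other way -3.76 ) txyz [-12.76   5.64   0.63] tilt ax ay [ 0. -0.]
```

jog_arm(
  motion=[
    {"tx": 0,"ty": 0,"tz": 0,"ax": 0,"ay": 0,"az": 0.25,"fingers": -1},
    {"tx": 0,"ty": 0,"tz": 0,"ax": 0,"ay": 0,"az": 0.25,"fingers": -1},
    {"tx": 0,"ty": 0,"tz": 0,"ax": 0,"ay": 0,"az": 0.25,"fingers": -1},
    {"tx": 0,"ty": 0,"tz": 0,"ax": 0,"ay": 0,"az": 0.25,"fingers": -1},
    {"tx": 0,"ty": 0,"tz": 0,"ax": 0,"ay": 0,"az": 0.25,"fingers": -1},
  ],
)

```text
time: 1.15
position: [0.1588, 0.6045, 0.2314]
eef_rot: [-1.348, -2.838, -0.0]
ft_force: [-0.1, -0.7, -0.7]
gripper_width: 0.0852
finger_force: 0.0
```

jog_arm(
  motion=[
    {"tx": 0,"ty": 0,"tz": 0,"ax": 0,"ay": 0,"az": 0.25,"fingers": -1},
    {"tx": 0,"ty": 0,"tz": 0,"ax": 0,"ay": 0,"az": 0.25,"fingers": -1},
    {"tx": 0,"ty": 0,"tz": 0,"ax": 0,"ay": 0,"az": 0.25,"fingers": -1},
    {"tx": 0,"ty": 0,"tz": 0,"ax": 0,"ay": 0,"az": 0.25,"fingers": -1},
    {"tx": 0,"ty": 0,"tz": 0,"ax": 0,"ay": 0,"az": 0.27,"fingers": -1},
  ],
)

```text
time: 1.65
position: [0.1587, 0.6045, 0.2313]
eef_rot: [-2.166, -2.275, -0.0]
ft_force: [-0.2, 0.2, -0.7]
gripper_width: 0.0853
finger_force: 0.0
```

jog_arm(
  motion=[
    {"tx": -0.8,"ty": 0.38,"tz": 0,"ax": 0,"ay": 0,"az": 0,"fingers": -1},
    {"tx": -0.8,"ty": 0.38,"tz": 0,"ax": 0,"ay": 0,"az": 0,"fingers": -1},
    {"tx": -0.8,"ty": 0.38,"tz": 0,"ax": 0,"ay": 0,"az": 0,"fingers": -1},
    {"tx": -0.8,"ty": 0.38,"tz": 0,"ax": 0,"ay": 0,"az": 0,"fingers": -1},
    {"tx": -0.8,"ty": 0.38,"tz": 0,"ax": 0,"ay": 0,"az": 0,"fingers": -1},
  ],
)

```text
time: 2.15
position: [0.265, 0.4083, 0.2315]
eef_rot: [-2.16, -2.281, -0.001]
ft_force: [1.9, 1.5, 0.1]
gripper_width: 0.0855
finger_force: 0.0
```

jog_arm(
  motion=[
    {"tx": -0.8,"ty": 0.38,"tz": 0,"ax": 0,"ay": 0,"az": 0,"fingers": -1},
    {"tx": -0.8,"ty": 0.38,"tz": 0,"ax": 0,"ay": 0,"az": 0,"fingers": -1},
    {"tx": -0.8,"ty": 0.38,"tz": 0,"ax": 0,"ay": 0,"az": 0,"fingers": -1},
    {"tx": -0.8,"ty": 0.38,"tz": 0,"ax": 0,"ay": 0,"az": 0,"fingers": -1},
    {"tx": -0.8,"ty": 0.38,"tz": 0,"ax": 0,"ay": 0,"az": 0,"fingers": -1},
  ],
)

```text
time: 2.65
position: [0.3707, 0.2138, 0.2317]
eef_rot: [-2.16, -2.281, -0.002]
ft_force: [0.6, 0.8, 0.3]
gripper_width: 0.0852
finger_force: 0.0
```

```bash
python3 -c "
from h import *
go(474,-18,160,3)"
```

```text
t 2.65 pos mm [370.7 213.8 231.7] y-axis yaw 3.1 w 85.2 ff 0.0 F [0.6 0.8 0.3] q [-1.12  0.1   0.53  2.05 -0.06  1.   -0.51]
az 0.004 (other way -6.28 ) txyz [-4.74  1.82  1.43] tilt ax ay [ 0.001 -0.002]
```

jog_arm(
  motion=[
    {"tx": -0.8,"ty": 0.31,"tz": 0,"ax": 0,"ay": 0,"az": 0,"fingers": -1},
    {"tx": -0.8,"ty": 0.31,"tz": 0,"ax": 0,"ay": 0,"az": 0,"fingers": -1},
    {"tx": -0.8,"ty": 0.31,"tz": 0.2,"ax": 0,"ay": 0,"az": 0,"fingers": -1},
    {"tx": -0.8,"ty": 0.31,"tz": 0.2,"ax": 0,"ay": 0,"az": 0,"fingers": -1},
    {"tx": -0.8,"ty": 0.31,"tz": 0.2,"ax": 0,"ay": 0,"az": 0,"fingers": -1},
  ],
)

```text
time: 3.15
position: [0.4589, 0.0184, 0.2014]
eef_rot: [2.16, 2.281, 0.002]
ft_force: [0.6, 0.8, -0.0]
gripper_width: 0.0853
finger_force: 0.0
```

jog_arm(
  motion=[
    {"tx": -0.74,"ty": 0.27,"tz": 0.4,"ax": 0,"ay": 0,"az": 0,"fingers": -1},
    {"tx": 0,"ty": 0,"tz": 0.4,"ax": 0,"ay": 0,"az": 0,"fingers": -1},
    {"tx": 0,"ty": 0,"tz": 0,"ax": 0,"ay": 0,"az": 0,"fingers": -1},
    {"tx": 0,"ty": 0,"tz": 0,"ax": 0,"ay": 0,"az": 0,"fingers": -1},
    {"tx": 0,"ty": 0,"tz": 0,"ax": 0,"ay": 0,"az": 0,"fingers": -1},
  ],
)

```text
time: 3.65
position: [0.4741, -0.0154, 0.1622]
eef_rot: [2.159, 2.282, 0.002]
ft_force: [0.2, -0.7, -0.3]
gripper_width: 0.0853
finger_force: 0.0
```

```bash
python3 -c "
from h import *
go(474,-18,86,2.8)
im=imaging.grab_frame('scene'); cv2.imwrite('pics/b.png',cv2.resize(im[150:300,180:400,::-1],None,fx=3.5,fy=3.5,interpolation=2))"
```

```text
t 3.65 pos mm [474.1 -15.4 162.2] y-axis yaw 3.2 w 85.3 ff 0.0 F [ 0.2 -0.7 -0.3] q [-0.63  0.31  0.69  2.06 -0.26  0.86  0.27]
az 0.014 (other way -6.27 ) txyz [-0.05 -0.    1.52] tilt ax ay [ 0.002 -0.001]
```

View pics/b.png

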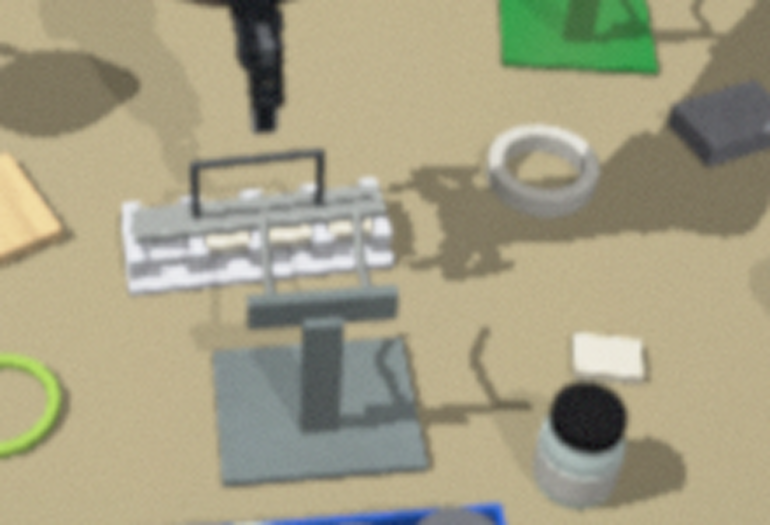

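The gripper is centred over the rod (its middle is at about (258,157) in the crop), and three covers show in the mould. I descend and grip.

jog_arm(
  motion=[
    {"tx": -0.05,"ty": 0,"tz": 0.4,"ax": 0,"ay": 0,"az": 0.01,"fingers": -1},
    {"tx": 0,"ty": 0,"tz": 0.4,"ax": 0,"ay": 0,"az": 0,"fingers": -1},
    {"tx": 0,"ty": 0,"tz": 0.4,"ax": 0,"ay": 0,"az": 0,"fingers": -1},
    {"tx": 0,"ty": 0,"tz": 0.32,"ax": 0,"ay": 0,"az": 0,"fingers": -1},
    {"tx": 0,"ty": 0,"tz": 0,"ax": 0,"ay": 0,"az": 0,"fingers": 0},
  ],
)

```text
time: 4.2
position: [0.4731, -0.018, 0.0846]
eef_rot: [-2.164, -2.276, 0.002]
ft_force: [-0.1, -0.6, 0.6]
gripper_width: 0.0731
finger_force: 0.0
```

jog_arm(
  motion=[
    {"tx": 0,"ty": 0,"tz": 0,"ax": 0,"ay": 0,"az": 0,"fingers": 0.3},
    {"tx": 0,"ty": 0,"tz": 0,"ax": 0,"ay": 0,"az": 0,"fingers": 0.6},
    {"tx": 0,"ty": 0,"tz": 0,"ax": 0,"ay": 0,"az": 0,"fingers": 1},
    {"tx": 0,"ty": 0,"tz": 0,"ax": 0,"ay": 0,"az": 0,"fingers": 1},
    {"tx": 0,"ty": 0,"tz": 0,"ax": 0,"ay": 0,"az": 0,"fingers": 1},
  ],
  grip_force=60,
)

```text
time: 4.7
position: [0.4746, -0.0188, 0.0859]
eef_rot: [2.166, 2.275, 0.002]
ft_force: [0.6, 0.1, 4.7]
gripper_width: 0.0058
finger_force: 58.6
```

jog_arm(
  motion=[
    {"tx": 0,"ty": 0,"tz": 0,"ax": 0,"ay": 0,"az": 0,"fingers": 1},
    {"tx": 0,"ty": 0,"tz": 0,"ax": 0,"ay": 0,"az": 0,"fingers": 1},
    {"tx": 0,"ty": 0,"tz": 0,"ax": 0,"ay": 0,"az": 0,"fingers": 1},
    {"tx": 0,"ty": 0,"tz": 0,"ax": 0,"ay": 0,"az": 0,"fingers": 1},
    {"tx": 0,"ty": 0,"tz": 0,"ax": 0,"ay": 0,"az": 0,"fingers": 1},
  ],
  grip_force=80,
)

```text
time: 5.2
position: [0.4748, -0.0188, 0.0859]
eef_rot: [2.165, 2.275, 0.002]
ft_force: [0.9, 0.8, 6.1]
gripper_width: 0.0052
finger_force: 78.3
```

```bash
python3 -c "
from h import *
go(474,-18,160,0)"
```

```text
t 5.2 pos mm [474.8 -18.8  85.9] y-axis yaw 2.8 w 5.2 ff 78.3 F [0.9 0.8 6.1] q [-0.53  0.43  0.61  2.13 -0.39  0.68  0.39]
az 0.098 (other way -6.185 ) txyz [ 0.02 -0.02 -1.48] tilt ax ay [ 0.004 -0.001]
```

jog_arm(
  motion=[
    {"tx": 0,"ty": 0,"tz": -0.2,"ax": 0,"ay": 0,"az": 0,"fingers": 1},
    {"tx": 0,"ty": 0,"tz": -0.3,"ax": 0,"ay": 0,"az": 0,"fingers": 1},
    {"tx": 0,"ty": 0,"tz": -0.4,"ax": 0,"ay": 0,"az": 0,"fingers": 1},
    {"tx": 0,"ty": 0,"tz": -0.4,"ax": 0,"ay": 0,"az": 0.05,"fingers": 1},
    {"tx": 0,"ty": 0,"tz": -0.2,"ax": 0,"ay": 0,"az": 0.05,"fingers": 1},
  ],
)

```text
time: 5.7
position: [0.4738, -0.0192, 0.162]
eef_rot: [2.224, 2.218, 0.001]
ft_force: [-0.1, 0.3, -3.3]
gripper_width: 0.0054
finger_force: 78.4
```

```bash
python3 -c "
from h import *
imaging.grab_frame('top')
go(628,13,160,0)
im=imaging.grab_frame('top'); cv2.imwrite('pics/c.png',cv2.resize(im[100:235,205:375,::-1],None,fx=4.4,fy=4.4,interpolation=2))"
```

```text
t 5.75 pos mm [474.4 -19.2 162.7] y-axis yaw -0.2 w 5.0 ff 78.4 F [ 0.9 -0.5 -1.2] q [-0.64  0.31  0.71  2.06 -0.27  0.86  0.23]
az -0.009 (other way 6.275 ) txyz [0.64 3.07 0.05] tilt ax ay [ 0.004 -0.001]
```

View pics/c.png

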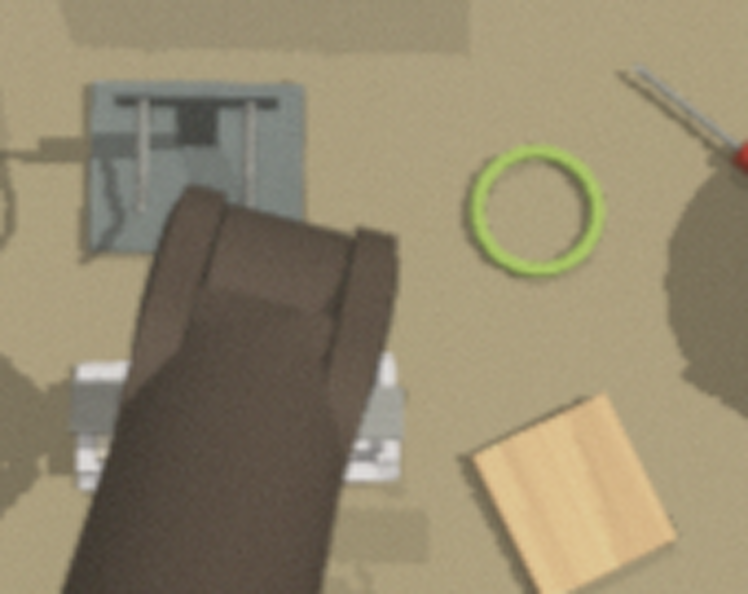

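jog_arm(
  motion=[
    {"tx": 0,"ty": 0,"tz": -0.05,"ax": 0,"ay": 0,"az": 0,"fingers": 1},
    {"tx": 0.32,"ty": 0,"tz": -0.05,"ax": 0,"ay": 0,"az": 0,"fingers": 1},
    {"tx": 0.32,"ty": 0.2,"tz": 0,"ax": 0,"ay": 0,"az": 0,"fingers": 1},
    {"tx": 0,"ty": 0.4,"tz": 0,"ax": 0,"ay": 0,"az": 0,"fingers": 1},
    {"tx": 0,"ty": 0.5,"tz": 0,"ax": 0,"ay": 0,"az": 0,"fingers": 1},
  ],
)

```text
time: 6.3
position: [0.5292, 0.0148, 0.1646]
eef_rot: [-2.218, -2.222, 0.001]
ft_force: [0.5, 0.2, -2.1]
gripper_width: 0.0052
finger_force: 78.3
```

jog_arm(
  motion=[
    {"tx": 0,"ty": 0.5,"tz": 0,"ax": 0,"ay": 0,"az": 0,"fingers": 1},
    {"tx": 0,"ty": 0.5,"tz": 0,"ax": 0,"ay": 0,"az": 0,"fingers": 1},
    {"tx": 0,"ty": 0.5,"tz": 0,"ax": 0,"ay": 0,"az": 0,"fingers": 1},
    {"tx": 0,"ty": 0.4,"tz": 0,"ax": 0,"ay": 0,"az": 0,"fingers": 1},
    {"tx": 0,"ty": 0,"tz": 0,"ax": 0,"ay": 0,"az": 0,"fingers": 1},
  ],
)

```text
time: 6.8
position: [0.6263, 0.0139, 0.1639]
eef_rot: [2.22, 2.222, -0.001]
ft_force: [-0.6, -0.5, -3.2]
gripper_width: 0.0052
finger_force: 78.3
```

```bash
python3 -c "
from h import *
go(628,13,125,0)
im=imaging.grab_frame('scene'); cv2.imwrite('pics/d.png',cv2.resize(im[150:300,180:400,::-1],None,fx=3.5,fy=3.5,interpolation=2))"
```

```text
t 6.8 pos mm [626.3  13.9 163.9] y-axis yaw 0.1 w 5.2 ff 78.3 F [-0.6 -0.5 -3.2] q [-0.54  0.56  0.65  1.69 -0.38  1.03  0.25]
az 0.002 (other way -6.281 ) txyz [-0.02  0.03  0.78] tilt ax ay [0.    0.002]
```

View pics/d.png

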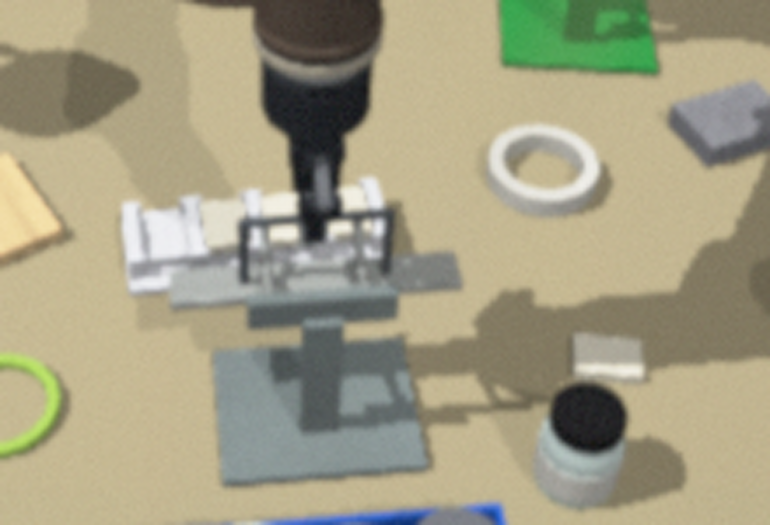

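The rod sits above the hooks with the uprights outside them (rod row about 217, plate at about 300 in the crop). I lower it.

jog_arm(
  motion=[
    {"tx": 0,"ty": 0.02,"tz": 0.2,"ax": 0,"ay": 0,"az": 0,"fingers": 1},
    {"tx": 0,"ty": 0,"tz": 0.2,"ax": 0,"ay": 0,"az": 0,"fingers": 1},
    {"tx": 0,"ty": 0,"tz": 0.2,"ax": 0,"ay": 0,"az": 0,"fingers": 1},
    {"tx": 0,"ty": 0,"tz": 0.16,"ax": 0,"ay": 0,"az": 0,"fingers": 1},
    {"tx": 0,"ty": 0,"tz": 0,"ax": 0,"ay": 0,"az": 0,"fingers": 1},
  ],
)

```text
time: 7.35
position: [0.628, 0.013, 0.1282]
eef_rot: [2.219, 2.217, 0.008]
ft_force: [8.7, -0.2, 0.3]
gripper_width: 0.0054
finger_force: 79.0
```

```bash
python3 -c "
from h import *
go(628,13,124,0)"
```

```text
t 7.35 pos mm [628.   13.  128.2] y-axis yaw -0.0 w 5.4 ff 79.0 F [ 8.7 -0.2  0.3] q [-0.52  0.59  0.63  1.73 -0.42  0.95  0.27]
az -0.001 (other way 6.282 ) txyz [-0.   -0.    0.08] tilt ax ay [0.014 0.   ]
```

jog_arm(
  motion=[
    {"tx": 0,"ty": 0.05,"tz": 0,"ax": 0,"ay": 0,"az": 0,"fingers": 1},
    {"tx": 0,"ty": 0.04,"tz": 0.03,"ax": 0,"ay": 0,"az": 0,"fingers": 1},
    {"tx": 0,"ty": 0,"tz": 0.03,"ax": 0,"ay": 0,"az": 0,"fingers": 1},
    {"tx": 0,"ty": 0,"tz": 0,"ax": 0,"ay": 0,"az": 0,"fingers": 1},
    {"tx": 0,"ty": 0,"tz": 0,"ax": 0,"ay": 0,"az": 0,"fingers": 1},
  ],
)

```text
time: 7.85
position: [0.6313, 0.0128, 0.1253]
eef_rot: [2.22, 2.218, 0.005]
ft_force: [5.6, -0.5, 6.3]
gripper_width: 0.0051
finger_force: 79.8
```

```bash
python3 -c "
from h import *
go(628,13,124,0)"
```

```text
t 7.85 pos mm [631.3  12.8 125.3] y-axis yaw -0.1 w 5.1 ff 79.8 F [ 5.6 -0.5  6.3] q [-0.51  0.6   0.63  1.72 -0.42  0.95  0.27]
az -0.002 (other way 6.281 ) txyz [ 0.   -0.07  0.03] tilt ax ay [ 0.009 -0.   ]
```

jog_arm(
  motion=[
    {"tx": 0,"ty": 0,"tz": 0,"ax": 0,"ay": 0,"az": 0,"fingers": 0.7},
    {"tx": 0,"ty": 0,"tz": 0,"ax": 0,"ay": 0,"az": 0,"fingers": 0.5},
    {"tx": 0,"ty": 0,"tz": 0,"ax": 0,"ay": 0,"az": 0,"fingers": 0.4},
    {"tx": 0,"ty": 0,"tz": 0,"ax": 0,"ay": 0,"az": 0,"fingers": 0.4},
    {"tx": 0,"ty": 0,"tz": 0,"ax": 0,"ay": 0,"az": 0,"fingers": 0.4},
  ],
)

```text
time: 8.35
position: [0.6289, 0.013, 0.124]
eef_rot: [-2.222, -2.22, 0.001]
ft_force: [0.9, 0.8, 0.6]
gripper_width: 0.0256
finger_force: 0.0
```

jog_arm(
  motion=[
    {"tx": 0,"ty": 0,"tz": -0.2,"ax": 0,"ay": 0,"az": 0,"fingers": 0.4},
    {"tx": 0,"ty": 0,"tz": -0.4,"ax": 0,"ay": 0,"az": 0,"fingers": 0.4},
    {"tx": 0,"ty": 0,"tz": -0.7,"ax": 0,"ay": 0,"az": 0,"fingers": 0.4},
    {"tx": 0,"ty": 0,"tz": -0.7,"ax": 0,"ay": 0,"az": 0,"fingers": 0.4},
    {"tx": 0,"ty": -0.7,"tz": 0,"ax": 0,"ay": 0,"az": 0,"fingers": -1},
  ],
)

```text
time: 8.85
position: [0.5998, 0.0124, 0.2298]
eef_rot: [2.217, 2.215, 0.011]
ft_force: [0.5, -0.4, 0.2]
gripper_width: 0.0388
finger_force: 0.0
```

jog_arm(
  motion=[
    {"tx": 0.7,"ty": -0.7,"tz": 0,"ax": 0,"ay": 0,"az": 0,"fingers": -1},
    {"tx": 0.7,"ty": -0.7,"tz": 0,"ax": 0,"ay": 0,"az": 0,"fingers": -1},
    {"tx": 0.7,"ty": -0.7,"tz": 0,"ax": 0,"ay": 0,"az": 0,"fingers": -1},
    {"tx": 0.7,"ty": -0.7,"tz": 0,"ax": 0,"ay": 0,"az": 0,"fingers": -1},
    {"tx": 0.7,"ty": -0.3,"tz": 0,"ax": 0,"ay": 0,"az": 0,"fingers": -1},
  ],
)

```text
time: 9.35
position: [0.4366, 0.189, 0.2249]
eef_rot: [-2.221, -2.219, 0.0]
ft_force: [0.9, 0.4, 0.2]
gripper_width: 0.0854
finger_force: 0.0
```

```bash
python3 - <<'E'
from h import *
state()
im=imaging.grab_frame('top'); imaging.grab_frame('scene')
cv2.imwrite('pics/e.png',cv2.resize(im[100:235,160:350,::-1],None,fx=4.2,fy=4.2,interpolation=2))
for t,z in(("board",.015),("cover_1",.034),("mould",.034),("bar",.08)):
    print(t)
    for o in look("top",t,z): print("  ",*o)
E
```

```text
t 9.35 pos mm [436.6 189.  224.9] y-axis yaw -0.0 w 85.4 ff 0.0 F [0.9 0.4 0.2] q [-1.09  0.22  0.69  1.97 -0.16  1.01 -0.32]
board
   0.74 [388. 147.] 208 [ 658.9 -430.8] [100.7  29.2] 51.5 [ 656.5 -433.5]
   0.63 [338. 213.] 1293 [ 425.9 -267.8] [124.1 116.6] 26.7 [ 426.1 -267.5]
cover_1
   0.78 [268. 196.] 210 [477.8 -46.1] [57.5 41.3] 1.2 [478.5 -46.2]
   0.77 [233. 195.] 225 [472.1  62.2] [57.4 41.3] 1.5 [472.6  62.4]
   0.72 [249. 197.] 224 [478.1   8.2] [60.6 41.3] 1.3 [477.5   7.8]
   0.55 [174. 143.] 201 [635.4 255.6] [58.5 41.7] 74.5 [635.2 255.4]
mould
   0.77 [262. 199.] 1516 [474.3 -19.4] [239.8 100.5] -85.6 [473.8 -31. ]
   0.6 [267. 198.] 231 [476.2 -47.6] [60.7 44.4] 1.2 [476.4 -46.5]
bar
   0.97 [248. 142.] 820 [632.   14.8] [226.8  42.7] -89.8 [631.3  13.2]
```

View pics/e.png

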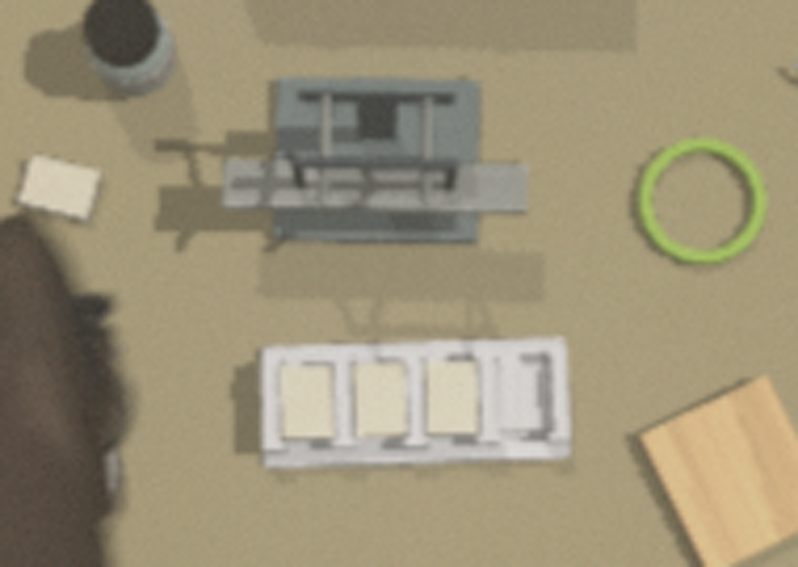

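The bar hangs in both hooks, centred at about (375,185) in the crop. Three covers lie in the three left pockets, the fourth pocket is empty, and one cover is loose at (60,187). Next is the cover nearest the board.

```bash
python3 -c "
from h import *
go(476.5,-46.5,60,2.8)"
```

```text
t 9.65 pos mm [440.3 187.  224.8] y-axis yaw -0.2 w 85.3 ff 0.0 F [ 0.2 -0.6 -0.4] q [-1.08  0.22  0.69  1.97 -0.17  1.01 -0.32]
az -0.103 (other way 6.18 ) txyz [-4.7  0.5  3.3] tilt ax ay [ 0.002 -0.   ]
```

jog_arm(
  motion=[
    {"tx": 0,"ty": 0,"tz": 0,"ax": 0,"ay": 0,"az": -0.1,"fingers": -1},
    {"tx": -0.8,"ty": 0.1,"tz": 0,"ax": 0,"ay": 0,"az": 0,"fingers": -1},
    {"tx": -0.8,"ty": 0.1,"tz": 0,"ax": 0,"ay": 0,"az": 0,"fingers": -1},
    {"tx": -0.8,"ty": 0.1,"tz": 0.2,"ax": 0,"ay": 0,"az": 0,"fingers": -1},
    {"tx": -0.8,"ty": 0.1,"tz": 0.4,"ax": 0,"ay": 0,"az": 0,"fingers": -1},
  ],
)

```text
time: 10.15
position: [0.4689, 0.0262, 0.1953]
eef_rot: [2.168, 2.271, 0.004]
ft_force: [1.3, 0.3, -0.2]
gripper_width: 0.0849
finger_force: 0.0
```

jog_arm(
  motion=[
    {"tx": -0.8,"ty": 0.1,"tz": 0.5,"ax": 0,"ay": 0,"az": 0,"fingers": -1},
    {"tx": -0.7,"ty": 0,"tz": 0.6,"ax": 0,"ay": 0,"az": 0,"fingers": -1},
    {"tx": 0,"ty": 0,"tz": 0.8,"ax": 0,"ay": 0,"az": 0,"fingers": -1},
    {"tx": 0,"ty": 0,"tz": 0.8,"ax": 0,"ay": 0,"az": 0,"fingers": -1},
    {"tx": 0,"ty": 0,"tz": 0,"ax": 0,"ay": 0,"az": 0,"fingers": -1},
  ],
)

```text
time: 10.65
position: [0.4729, -0.0474, 0.0559]
eef_rot: [-2.168, -2.268, 0.01]
ft_force: [-1.4, 0.6, 1.3]
gripper_width: 0.0856
finger_force: 0.0
```

```bash
python3 -c "
from h import *
go(476.5,-46.5,20,2.8)"
```

```text
t 10.65 pos mm [472.9 -47.4  55.9] y-axis yaw 2.6 w 85.6 ff 0.0 F [-1.4  0.6  1.3] q [-0.46  0.5   0.61  2.15 -0.47  0.64  0.52]
az -0.008 (other way 6.276 ) txyz [0.01 0.07 0.72] tilt ax ay [-0.015  0.002]
```

jog_arm(
  motion=[
    {"tx": 0.0,"ty": 0.05,"tz": 0.2,"ax": 0,"ay": 0,"az": 0,"fingers": -1},
    {"tx": 0,"ty": 0,"tz": 0.25,"ax": 0,"ay": 0,"az": 0,"fingers": -1},
    {"tx": 0,"ty": 0,"tz": 0.25,"ax": 0,"ay": 0,"az": 0,"fingers": -1},
    {"tx": 0,"ty": 0,"tz": 0,"ax": 0,"ay": 0,"az": 0,"fingers": -1},
    {"tx": 0,"ty": 0,"tz": 0,"ax": 0,"ay": 0,"az": 0,"fingers": -0.6},
  ],
  grip_force=40,
)

```text
time: 11.15
position: [0.4786, -0.0451, 0.0245]
eef_rot: [-2.166, -2.275, -0.0]
ft_force: [0.6, 0.1, 0.3]
gripper_width: 0.0732
finger_force: 0.0
```

jog_arm(
  motion=[
    {"tx": 0,"ty": 0,"tz": 0,"ax": 0,"ay": 0,"az": 0,"fingers": -0.4},
    {"tx": 0,"ty": 0,"tz": 0,"ax": 0,"ay": 0,"az": 0,"fingers": 0},
    {"tx": 0,"ty": 0,"tz": 0,"ax": 0,"ay": 0,"az": 0,"fingers": 1},
    {"tx": 0,"ty": 0,"tz": 0,"ax": 0,"ay": 0,"az": 0,"fingers": 1},
    {"tx": 0,"ty": 0,"tz": 0,"ax": 0,"ay": 0,"az": 0,"fingers": 1},
  ],
)

```text
time: 11.65
position: [0.4789, -0.0452, 0.0252]
eef_rot: [2.166, 2.275, 0.002]
ft_force: [-2.3, -0.3, 8.0]
gripper_width: 0.0542
finger_force: 40.5
```

```bash
python3 -c "
from h import *
go(426,-267.5,90,2.8)"
```

```text
t 11.65 pos mm [478.9 -45.2  25.2] y-axis yaw 2.8 w 54.2 ff 40.5 F [-2.3 -0.3  8. ] q [-0.42  0.55  0.55  2.16 -0.53  0.56  0.57]
az 0.0 (other way -6.283 ) txyz [-4.39 -1.27 -1.3 ] tilt ax ay [ 0.002 -0.001]
```

jog_arm(
  motion=[
    {"tx": 0,"ty": 0,"tz": -0.15,"ax": 0,"ay": 0,"az": 0,"fingers": 1},
    {"tx": 0,"ty": 0,"tz": -0.3,"ax": 0,"ay": 0,"az": 0,"fingers": 1},
    {"tx": 0,"ty": 0,"tz": -0.45,"ax": 0,"ay": 0,"az": 0,"fingers": 1},
    {"tx": -0.4,"ty": -0.12,"tz": -0.4,"ax": 0,"ay": 0,"az": 0,"fingers": 1},
    {"tx": -0.6,"ty": -0.17,"tz": 0,"ax": 0,"ay": 0,"az": 0,"fingers": 1},
  ],
)

```text
time: 12.15
position: [0.4685, -0.0951, 0.0919]
eef_rot: [2.16, 2.277, 0.005]
ft_force: [1.1, -0.1, 0.7]
gripper_width: 0.0546
finger_force: 42.7
```

jog_arm(
  motion=[
    {"tx": -0.7,"ty": -0.2,"tz": 0,"ax": 0,"ay": 0,"az": 0,"fingers": 1},
    {"tx": -0.7,"ty": -0.2,"tz": 0,"ax": 0,"ay": 0,"az": 0,"fingers": 1},
    {"tx": -0.7,"ty": -0.2,"tz": 0,"ax": 0,"ay": 0,"az": 0,"fingers": 1},
    {"tx": -0.7,"ty": -0.2,"tz": 0,"ax": 0,"ay": 0,"az": 0,"fingers": 1},
    {"tx": -0.59,"ty": -0.18,"tz": 0,"ax": 0,"ay": 0,"az": 0,"fingers": 1},
  ],
)

```text
time: 12.65
position: [0.4253, -0.2696, 0.0901]
eef_rot: [2.167, 2.273, 0.0]
ft_force: [1.1, -0.3, -0.5]
gripper_width: 0.0547
finger_force: 42.7
```

```bash
python3 -c "
from h import *
go(426,-267.5,19,2.8)
imaging.grab_frame('top');imaging.grab_frame('scene')
for o in look('top','board',.015)+look('scene','board',.015): print(*o)
im=imaging.grab_frame('scene'); cv2.imwrite('pics/f.png',cv2.resize(im[110:290,100:300,::-1],None,fx=3.3,fy=3.3,interpolation=2))
"
```

```text
t 12.65 pos mm [ 425.3 -269.6   90.1] y-axis yaw 2.8 w 54.7 ff 42.7 F [ 1.1 -0.3 -0.5] q [-0.01  0.47  0.64  2.06 -0.42  0.73  0.94]
az -0.002 (other way 6.282 ) txyz [0.04 0.02 1.42] tilt ax ay [0.002 0.001]
0.73 [329. 209.] 582 [ 441.2 -253.1] [107.   84.6] -62.2 [ 441.9 -240.9]
0.77 [174. 210.] 995 [ 429.4 -266.8] [133.1 113.6] 27.2 [ 432.  -266.7]
```

View pics/f.png

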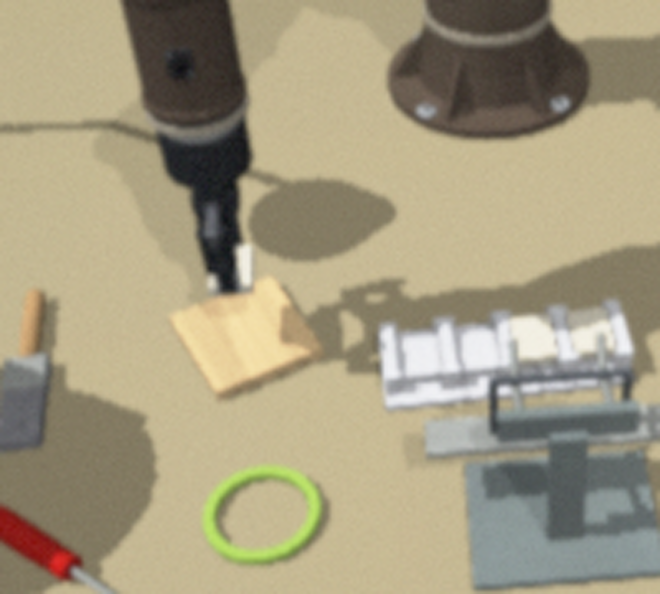

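```bash
python3 -c "
from h import *
im=imaging.grab_frame('scene'); cv2.imwrite('pics/g.png',cv2.resize(im[160:215,150:205,::-1],None,fx=10,fy=10,interpolation=2))
"
```

```text
(no output)
```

View pics/g.png

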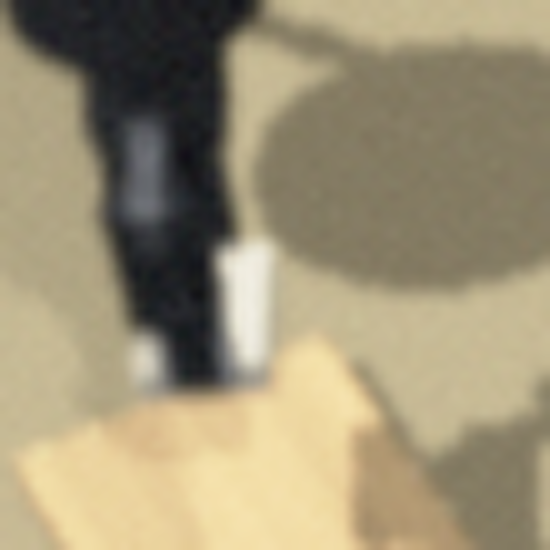

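The held cover shows on both sides of the finger (columns 135 to 270 in the crop, about 40 mm wide) and is level and centred. I lower it onto the board.

jog_arm(
  motion=[
    {"tx": 0,"ty": 0.02,"tz": 0.4,"ax": 0,"ay": 0,"az": 0,"fingers": 1},
    {"tx": 0,"ty": 0,"tz": 0.4,"ax": 0,"ay": 0,"az": 0,"fingers": 1},
    {"tx": 0,"ty": 0,"tz": 0.3,"ax": 0,"ay": 0,"az": 0,"fingers": 1},
    {"tx": 0,"ty": 0,"tz": 0.2,"ax": 0,"ay": 0,"az": 0,"fingers": 1},
    {"tx": 0,"ty": 0,"tz": 0.1,"ax": 0,"ay": 0,"az": 0,"fingers": 1},
  ],
)

```text
time: 13.45
position: [0.4269, -0.2664, 0.0186]
eef_rot: [-2.164, -2.276, 0.0]
ft_force: [-0.3, 0.0, 0.3]
gripper_width: 0.0539
finger_force: 42.7
```

```bash
python3 -c "
from h import *
go(426,-267.5,19,2.8)"
```

```text
t 13.45 pos mm [ 426.9 -266.4   18.6] y-axis yaw 2.9 w 53.9 ff 42.7 F [-0.3  0.   0.3] q [ 0.07  0.59  0.53  2.11 -0.53  0.58  1.03]
az 0.003 (other way -6.28 ) txyz [-0.02 -0.02 -0.01] tilt ax ay [-0.002 -0.002]
```

jog_arm(
  motion=[
    {"tx": 0,"ty": 0,"tz": 0.02,"ax": 0,"ay": 0,"az": 0,"fingers": 1},
    {"tx": 0,"ty": 0,"tz": 0.02,"ax": 0,"ay": 0,"az": 0,"fingers": 1},
    {"tx": 0,"ty": 0,"tz": 0,"ax": 0,"ay": 0,"az": 0,"fingers": 1},
    {"tx": 0,"ty": 0,"tz": 0,"ax": 0,"ay": 0,"az": 0,"fingers": 1},
    {"tx": 0,"ty": 0,"tz": 0,"ax": 0,"ay": 0,"az": 0,"fingers": 1},
  ],
)

```text
time: 13.95
position: [0.427, -0.2666, 0.0182]
eef_rot: [-2.165, -2.276, -0.002]
ft_force: [-2.3, 3.2, 10.1]
gripper_width: 0.0541
finger_force: 43.8
```

jog_arm(
  motion=[
    {"tx": 0,"ty": 0,"tz": 0,"ax": 0,"ay": 0,"az": 0,"fingers": -0.4},
    {"tx": 0,"ty": 0,"tz": 0,"ax": 0,"ay": 0,"az": 0,"fingers": -0.6},
    {"tx": 0,"ty": 0,"tz": 0,"ax": 0,"ay": 0,"az": 0,"fingers": -1},
    {"tx": 0,"ty": 0,"tz": 0,"ax": 0,"ay": 0,"az": 0,"fingers": -1},
    {"tx": 0,"ty": 0,"tz": -0.4,"ax": 0,"ay": 0,"az": 0,"fingers": -1},
  ],
)

```text
time: 14.45
position: [0.4256, -0.2668, 0.036]
eef_rot: [-2.164, -2.273, 0.002]
ft_force: [-0.1, 0.1, 0.3]
gripper_width: 0.0854
finger_force: 0.0
```

jog_arm(
  motion=[
    {"tx": 0,"ty": 0,"tz": -0.8,"ax": 0,"ay": 0,"az": 0,"fingers": -1},
    {"tx": 0.4,"ty": 0.1,"tz": -0.6,"ax": 0,"ay": 0,"az": 0,"fingers": -1},
    {"tx": 0.8,"ty": 0.15,"tz": 0,"ax": 0,"ay": 0,"az": 0,"fingers": -1},
    {"tx": 0.8,"ty": 0.15,"tz": 0,"ax": 0,"ay": 0,"az": 0,"fingers": -1},
    {"tx": 0.8,"ty": 0.15,"tz": 0,"ax": 0,"ay": 0,"az": 0,"fingers": -1},
  ],
)

```text
time: 14.95
position: [0.4476, -0.125, 0.1076]
eef_rot: [2.167, 2.274, 0.001]
ft_force: [0.6, -0.4, 0.4]
gripper_width: 0.0856
finger_force: 0.0
```

jog_arm(
  motion=[
    {"tx": 0.8,"ty": 0.15,"tz": 0,"ax": 0,"ay": 0,"az": 0,"fingers": -1},
    {"tx": 0.8,"ty": 0.15,"tz": 0,"ax": 0,"ay": 0,"az": 0,"fingers": -1},
    {"tx": 0.8,"ty": 0.15,"tz": 0,"ax": 0,"ay": 0,"az": 0,"fingers": -1},
    {"tx": 0,"ty": 0,"tz": 0,"ax": 0,"ay": 0,"az": 0,"fingers": -1},
    {"tx": 0,"ty": 0,"tz": 0,"ax": 0,"ay": 0,"az": 0,"fingers": -1},
  ],
)

```text
time: 15.45
position: [0.4641, -0.0046, 0.1073]
eef_rot: [2.163, 2.278, -0.0]
ft_force: [0.0, -0.4, -0.0]
gripper_width: 0.0855
finger_force: 0.0
```

```bash
python3 - <<'E'
from h import *
imaging.grab_frame('top');imaging.grab_frame('scene')
for o in look('top','board',.015): print(*o)
for o in look('top','cover_1',.027): print(*o)
for o in look('scene','cover_1',.027): print('sc',*o)
go(475,8.8,20,2.8)
E
```

```text
0.76 [330. 213.] 1147 [ 426.3 -268.6] [126.9 118. ] 26.9 [ 426.9 -267.7]
0.67 [337. 213.] 243 [ 425.9 -267.5] [58.  47.7] 0.3 [ 426.9 -266.7]
0.49 [174. 141.] 210 [636.5 258.9] [59.1 43.6] 77.1 [636.5 259. ]
0.27 [288. 196.] 499 [ 481.4 -102.4] [93.8 70.1] 0.7 [478.6 -96.4]
sc 0.76 [355. 250.] 236 [651.1 256.3] [59.1 46.7] 84.7 [652.2 256.5]
sc 0.69 [266. 211.] 188 [472.2   8.1] [69.8 44.4] 0.7 [471.3   8.5]
sc 0.44 [173. 207.] 184 [ 428.7 -266.8] [69.3 44.1] 3.0 [ 429.2 -267. ]
sc 0.44 [277. 208.] 155 [468.8  63.9] [69. 44.] 3.6 [465.1  61.7]
t 15.7 pos mm [463.9  -6.8 107.4] y-axis yaw 2.7 w 85.7 ff 0.0 F [ 0.2 -0.3  0. ] q [-0.63  0.39  0.69  2.14 -0.37  0.73  0.35]
az -0.005 (other way 6.278 ) txyz [0.3  0.24 1.75] tilt ax ay [0. 0.]
```

jog_arm(
  motion=[
    {"tx": 0.3,"ty": 0.24,"tz": 0.4,"ax": 0,"ay": 0,"az": 0,"fingers": -1},
    {"tx": 0,"ty": 0,"tz": 0.5,"ax": 0,"ay": 0,"az": 0,"fingers": -1},
    {"tx": 0,"ty": 0,"tz": 0.5,"ax": 0,"ay": 0,"az": 0,"fingers": -1},
    {"tx": 0,"ty": 0,"tz": 0.35,"ax": 0,"ay": 0,"az": 0,"fingers": -1},
    {"tx": 0,"ty": 0,"tz": 0,"ax": 0,"ay": 0,"az": 0,"fingers": -0.6},
  ],
)

```text
time: 16.2
position: [0.4739, 0.009, 0.0182]
eef_rot: [-2.167, -2.272, 0.005]
ft_force: [-0.4, -0.2, 0.1]
gripper_width: 0.0733
finger_force: 0.0
```

jog_arm(
  motion=[
    {"tx": 0,"ty": 0,"tz": 0,"ax": 0,"ay": 0,"az": 0,"fingers": -0.4},
    {"tx": 0,"ty": 0,"tz": 0,"ax": 0,"ay": 0,"az": 0,"fingers": 0},
    {"tx": 0,"ty": 0,"tz": 0,"ax": 0,"ay": 0,"az": 0,"fingers": 1},
    {"tx": 0,"ty": 0,"tz": 0,"ax": 0,"ay": 0,"az": 0,"fingers": 1},
    {"tx": 0,"ty": 0,"tz": 0,"ax": 0,"ay": 0,"az": 0,"fingers": 1},
  ],
)

```text
time: 16.7
position: [0.476, 0.0101, 0.0208]
eef_rot: [2.166, 2.274, 0.002]
ft_force: [-0.4, -0.6, 8.1]
gripper_width: 0.0549
finger_force: 43.1
```

```bash
python3 -c "
from h import *
go(427,-267,100,2.8)"
```

```text
t 16.7 pos mm [476.   10.1  20.8] y-axis yaw 2.8 w 54.9 ff 43.1 F [-0.4 -0.6  8.1] q [-0.53  0.55  0.54  2.17 -0.54  0.55  0.46]
az -0.0 (other way 6.283 ) txyz [-5.49 -1.25 -1.58] tilt ax ay [ 0.003 -0.001]
```

jog_arm(
  motion=[
    {"tx": 0,"ty": 0,"tz": -0.15,"ax": 0,"ay": 0,"az": 0,"fingers": 1},
    {"tx": 0,"ty": 0,"tz": -0.4,"ax": 0,"ay": 0,"az": 0,"fingers": 1},
    {"tx": 0,"ty": 0,"tz": -0.6,"ax": 0,"ay": 0,"az": 0,"fingers": 1},
    {"tx": -0.5,"ty": -0.12,"tz": -0.43,"ax": 0,"ay": 0,"az": 0,"fingers": 1},
    {"tx": -0.7,"ty": -0.16,"tz": 0,"ax": 0,"ay": 0,"az": 0,"fingers": 1},
  ],
)

```text
time: 17.2
position: [0.4664, -0.0495, 0.1016]
eef_rot: [2.16, 2.278, 0.007]
ft_force: [0.5, 0.1, -2.0]
gripper_width: 0.0547
finger_force: 43.3
```

jog_arm(
  motion=[
    {"tx": -0.8,"ty": -0.18,"tz": 0,"ax": 0,"ay": 0,"az": 0,"fingers": 1},
    {"tx": -0.8,"ty": -0.18,"tz": 0,"ax": 0,"ay": 0,"az": 0,"fingers": 1},
    {"tx": -0.8,"ty": -0.18,"tz": 0,"ax": 0,"ay": 0,"az": 0,"fingers": 1},
    {"tx": -0.8,"ty": -0.18,"tz": 0,"ax": 0,"ay": 0,"az": 0,"fingers": 1},
    {"tx": -0.8,"ty": -0.18,"tz": 0,"ax": 0,"ay": 0,"az": 0,"fingers": 1},
  ],
)

```text
time: 17.7
position: [0.4287, -0.2539, 0.0995]
eef_rot: [2.166, 2.275, 0.001]
ft_force: [-0.1, -0.7, -0.7]
gripper_width: 0.0547
finger_force: 43.3
```

jog_arm(
  motion=[
    {"tx": -0.29,"ty": -0.07,"tz": 0.2,"ax": 0,"ay": 0,"az": 0,"fingers": 1},
    {"tx": 0,"ty": 0,"tz": 0.3,"ax": 0,"ay": 0,"az": 0,"fingers": 1},
    {"tx": 0,"ty": 0,"tz": 0.3,"ax": 0,"ay": 0,"az": 0,"fingers": 1},
    {"tx": 0,"ty": 0,"tz": 0,"ax": 0,"ay": 0,"az": 0,"fingers": 1},
    {"tx": 0,"ty": 0,"tz": 0,"ax": 0,"ay": 0,"az": 0,"fingers": 1},
  ],
)

```text
time: 18.2
position: [0.4262, -0.2671, 0.0593]
eef_rot: [-2.166, -2.275, 0.0]
ft_force: [0.5, -0.9, -0.2]
gripper_width: 0.0548
finger_force: 43.2
```

```bash
python3 - <<'E'
from h import *
go(427,-266,26.3,2.8)
imaging.grab_frame('top');imaging.grab_frame('scene')
for o in look('top','board',.015)+look('scene','board',.015): print(*o)
for o in look('scene','cover_1',.027): print('sc',*o)
E
```

```text
t 18.2 pos mm [ 426.2 -267.1   59.3] y-axis yaw 2.8 w 54.8 ff 43.2 F [ 0.5 -0.9 -0.2] q [ 0.01  0.52  0.6   2.09 -0.47  0.67  0.98]
az 0.0 (other way -6.283 ) txyz [0.02 0.02 0.66] tilt ax ay [-0. -0.]
0.71 [326. 207.] 356 [ 450.3 -244.5] [93.3 60.4] -62.2 [ 451.2 -234.3]
0.8 [177. 214.] 725 [ 430.7 -265.2] [130.  113.8] 27.5 [ 441.2 -263.3]
sc 0.72 [106. 227.] 537 [ 462.4 -464.5] [212.2  47.5] 6.9 [ 485.3 -462.1]
sc 0.54 [353. 250.] 242 [654.  256.7] [57.1 49.7] 77.3 [654.1 255.8]
sc 0.46 [172. 209.] 154 [ 436.  -267.4] [57.9 47.2] 4.5 [ 437.4 -267. ]
```

jog_arm(
  motion=[
    {"tx": 0.02,"ty": 0.02,"tz": 0.25,"ax": 0,"ay": 0,"az": 0,"fingers": 1},
    {"tx": 0,"ty": 0,"tz": 0.25,"ax": 0,"ay": 0,"az": 0,"fingers": 1},
    {"tx": 0,"ty": 0,"tz": 0.14,"ax": 0,"ay": 0,"az": 0,"fingers": 1},
    {"tx": 0,"ty": 0,"tz": 0.02,"ax": 0,"ay": 0,"az": 0,"fingers": 1},
    {"tx": 0,"ty": 0,"tz": 0,"ax": 0,"ay": 0,"az": 0,"fingers": 1},
  ],
)

```text
time: 18.95
position: [0.4267, -0.2656, 0.0251]
eef_rot: [-2.165, -2.274, -0.0]
ft_force: [-1.1, 2.5, 3.4]
gripper_width: 0.0551
finger_force: 45.1
```

```bash
python3 -c "
from h import *
go(427,-266,26.3,2.8)"
```

```text
t 18.95 pos mm [ 426.7 -265.6   25.1] y-axis yaw 2.8 w 55.1 ff 45.1 F [-1.1  2.5  3.4] q [ 0.05  0.58  0.55  2.11 -0.53  0.6   1.03]
az -0.0 (other way 6.283 ) txyz [-0.01  0.01 -0.02] tilt ax ay [-0.002 -0.003]
```

Contact is light. I release it and go to the third pocket cover at (y+82.5).

jog_arm(
  motion=[
    {"tx": 0,"ty": 0,"tz": 0,"ax": 0,"ay": 0,"az": 0,"fingers": -0.4},
    {"tx": 0,"ty": 0,"tz": 0,"ax": 0,"ay": 0,"az": 0,"fingers": -0.6},
    {"tx": 0,"ty": 0,"tz": 0,"ax": 0,"ay": 0,"az": 0,"fingers": -1},
    {"tx": 0,"ty": 0,"tz": 0,"ax": 0,"ay": 0,"az": 0,"fingers": -1},
    {"tx": 0,"ty": 0,"tz": -0.4,"ax": 0,"ay": 0,"az": 0,"fingers": -1},
  ],
)

```text
time: 19.45
position: [0.426, -0.2653, 0.0444]
eef_rot: [-2.164, -2.273, 0.002]
ft_force: [-0.0, -0.6, -0.2]
gripper_width: 0.0854
finger_force: 0.0
```

jog_arm(
  motion=[
    {"tx": 0,"ty": 0,"tz": -0.8,"ax": 0,"ay": 0,"az": 0,"fingers": -1},
    {"tx": 0.6,"ty": 0.1,"tz": -0.4,"ax": 0,"ay": 0,"az": 0,"fingers": -1},
    {"tx": 0.9,"ty": 0.15,"tz": 0,"ax": 0,"ay": 0,"az": 0,"fingers": -1},
    {"tx": 0.9,"ty": 0.15,"tz": 0,"ax": 0,"ay": 0,"az": 0,"fingers": -1},
    {"tx": 0.9,"ty": 0.15,"tz": 0,"ax": 0,"ay": 0,"az": 0,"fingers": -1},
  ],
)

```text
time: 19.95
position: [0.4468, -0.0983, 0.1061]
eef_rot: [2.167, 2.274, 0.001]
ft_force: [0.5, 0.9, -0.6]
gripper_width: 0.0853
finger_force: 0.0
```

jog_arm(
  motion=[
    {"tx": 0.9,"ty": 0.15,"tz": 0,"ax": 0,"ay": 0,"az": 0,"fingers": -1},
    {"tx": 0.9,"ty": 0.15,"tz": 0,"ax": 0,"ay": 0,"az": 0,"fingers": -1},
    {"tx": 0.9,"ty": 0.15,"tz": 0,"ax": 0,"ay": 0,"az": 0,"fingers": -1},
    {"tx": 0.4,"ty": 0.1,"tz": 0,"ax": 0,"ay": 0,"az": 0,"fingers": -1},
    {"tx": 0,"ty": 0,"tz": 0,"ax": 0,"ay": 0,"az": 0,"fingers": -1},
  ],
)

```text
time: 20.45
position: [0.4669, 0.0601, 0.1056]
eef_rot: [-2.159, -2.281, -0.001]
ft_force: [-0.8, -0.7, -0.5]
gripper_width: 0.0853
finger_force: 0.0
```

```bash
python3 - <<'E'
from h import *
im=imaging.grab_frame('top');imaging.grab_frame('scene')
for o in look('top','board',.015): print(*o)
for o in look('top','cover_1',.039): print(*o)
for o in look('scene','cover_1',.039): print('sc',*o)
go(473,63,20.5,2.8)
E
```

```text
0.81 [330. 214.] 1011 [ 426.3 -267.7] [120.4 113.6] 26.8 [ 426.2 -266.8]
0.68 [335. 214.] 202 [ 425.3 -268. ] [57.2 40.9] 0.2 [ 425.  -267.5]
0.57 [173. 144.] 244 [633.6 255.6] [63.9 47. ] 79.9 [633.3 255.4]
sc 0.77 [175. 205.] 169 [ 429.7 -266.3] [66.7 40.3] 4.4 [ 430.6 -266.6]
sc 0.6 [279. 208.] 223 [476.5  65.7] [76.6 49.8] 3.5 [476.1  64.8]
sc 0.55 [350. 250.] 264 [664.2 250.8] [58.9 52.1] 76.4 [664.6 251.1]
sc 0.43 [245. 215.] 1402 [500.6 -37.8] [199.5 112.2] -85.3 [502.6 -39.1]
t 20.7 pos mm [466.3  54.9 105.9] y-axis yaw 2.7 w 85.3 ff 0.0 F [ 0.9  0.2 -0. ] q [-0.76  0.4   0.69  2.13 -0.38  0.73  0.23]
az -0.004 (other way 6.279 ) txyz [0.16 0.14 1.71] tilt ax ay [-0.  0.]
```

jog_arm(
  motion=[
    {"tx": 0.15,"ty": 0.14,"tz": 0.4,"ax": 0,"ay": 0,"az": 0,"fingers": -1},
    {"tx": 0,"ty": 0,"tz": 0.5,"ax": 0,"ay": 0,"az": 0,"fingers": -1},
    {"tx": 0,"ty": 0,"tz": 0.5,"ax": 0,"ay": 0,"az": 0,"fingers": -1},
    {"tx": 0,"ty": 0,"tz": 0.31,"ax": 0,"ay": 0,"az": 0,"fingers": -1},
    {"tx": 0,"ty": 0,"tz": 0,"ax": 0,"ay": 0,"az": 0,"fingers": -0.6},
  ],
)

```text
time: 21.2
position: [0.4719, 0.0625, 0.0189]
eef_rot: [-2.168, -2.271, 0.005]
ft_force: [-0.4, 0.5, 0.6]
gripper_width: 0.0736
finger_force: 0.0
```

jog_arm(
  motion=[
    {"tx": 0,"ty": 0,"tz": 0,"ax": 0,"ay": 0,"az": 0,"fingers": -0.4},
    {"tx": 0,"ty": 0,"tz": 0,"ax": 0,"ay": 0,"az": 0,"fingers": 0},
    {"tx": 0,"ty": 0,"tz": 0,"ax": 0,"ay": 0,"az": 0,"fingers": 1},
    {"tx": 0,"ty": 0,"tz": 0,"ax": 0,"ay": 0,"az": 0,"fingers": 1},
    {"tx": 0,"ty": 0,"tz": 0,"ax": 0,"ay": 0,"az": 0,"fingers": 1},
  ],
)

```text
time: 21.7
position: [0.4738, 0.064, 0.0213]
eef_rot: [2.166, 2.274, 0.002]
ft_force: [-0.8, -1.7, 7.7]
gripper_width: 0.0546
finger_force: 43.1
```

```bash
python3 -c "
from h import *
go(427,-266,100,2.8)"
```

```text
t 21.7 pos mm [473.8  64.   21.3] y-axis yaw 2.8 w 54.6 ff 43.1 F [-0.8 -1.7  7.7] q [-0.65  0.55  0.55  2.17 -0.55  0.55  0.36]
az -0.0 (other way 6.283 ) txyz [-6.55 -1.26 -1.57] tilt ax ay [ 0.003 -0.001]
```

jog_arm(
  motion=[
    {"tx": 0,"ty": 0,"tz": -0.15,"ax": 0,"ay": 0,"az": 0,"fingers": 1},
    {"tx": 0,"ty": 0,"tz": -0.4,"ax": 0,"ay": 0,"az": 0,"fingers": 1},
    {"tx": 0,"ty": 0,"tz": -0.6,"ax": 0,"ay": 0,"az": 0,"fingers": 1},
    {"tx": -0.5,"ty": -0.1,"tz": -0.42,"ax": 0,"ay": 0,"az": 0,"fingers": 1},
    {"tx": -0.8,"ty": -0.16,"tz": 0,"ax": 0,"ay": 0,"az": 0,"fingers": 1},
  ],
)

```text
time: 22.2
position: [0.4656, 0.0002, 0.1016]
eef_rot: [2.159, 2.279, 0.007]
ft_force: [0.9, -0.5, -0.9]
gripper_width: 0.0545
finger_force: 42.4
```

jog_arm(
  motion=[
    {"tx": -0.9,"ty": -0.17,"tz": 0,"ax": 0,"ay": 0,"az": 0,"fingers": 1},
    {"tx": -0.9,"ty": -0.17,"tz": 0,"ax": 0,"ay": 0,"az": 0,"fingers": 1},
    {"tx": -0.9,"ty": -0.17,"tz": 0,"ax": 0,"ay": 0,"az": 0,"fingers": 1},
    {"tx": -0.9,"ty": -0.17,"tz": 0,"ax": 0,"ay": 0,"az": 0,"fingers": 1},
    {"tx": -0.9,"ty": -0.17,"tz": 0,"ax": 0,"ay": 0,"az": 0,"fingers": 1},
  ],
)

```text
time: 22.7
position: [0.4316, -0.2298, 0.0996]
eef_rot: [2.165, 2.275, 0.001]
ft_force: [0.9, 0.2, -0.3]
gripper_width: 0.0551
finger_force: 42.4
```

jog_arm(
  motion=[
    {"tx": -0.75,"ty": -0.15,"tz": 0,"ax": 0,"ay": 0,"az": 0,"fingers": 1},
    {"tx": 0,"ty": 0,"tz": 0.3,"ax": 0,"ay": 0,"az": 0,"fingers": 1},
    {"tx": 0,"ty": 0,"tz": 0.3,"ax": 0,"ay": 0,"az": 0,"fingers": 1},
    {"tx": 0,"ty": 0,"tz": 0,"ax": 0,"ay": 0,"az": 0,"fingers": 1},
    {"tx": 0,"ty": 0,"tz": 0,"ax": 0,"ay": 0,"az": 0,"fingers": 1},
  ],
)

```text
time: 23.2
position: [0.4262, -0.266, 0.0693]
eef_rot: [-2.166, -2.275, 0.0]
ft_force: [1.0, -0.9, 0.8]
gripper_width: 0.0544
finger_force: 42.4
```

```bash
python3 - <<'E'
from h import *
go(427,-266.5,38.3,2.8)
imaging.grab_frame('top');imaging.grab_frame('scene')
for o in look('top','board',.015)+look('scene','board',.015): print(*o)
for o in look('scene','cover_1',.039): print('sc',*o)
E
```

```text
t 23.2 pos mm [ 426.2 -266.    69.3] y-axis yaw 2.8 w 54.4 ff 42.4 F [ 1.  -0.9  0.8] q [-0.01  0.51  0.63  2.08 -0.46  0.69  0.97]
az 0.0 (other way -6.283 ) txyz [-0.01  0.01  0.62] tilt ax ay [-0. -0.]
0.64 [325. 216.] 182 [ 420.4 -229.3] [74.2 30.2] -62.3 [ 420.3 -228.2]
0.7 [177. 206.] 637 [ 392.4 -265.1] [131.4 114.8] 25.9 [ 404.1 -262.3]
sc 0.74 [355. 251.] 251 [663.3 252.3] [56.6 49.9] 77.3 [663.7 252.1]
sc 0.49 [182. 198.] 35 [ 392.  -246.9] [60.1 11.8] -0.0 [ 392.7 -247.1]
```

The board has been knocked about 38 mm towards the robot. I back off with the cover and re-measure.

jog_arm(
  motion=[
    {"tx": 0,"ty": 0,"tz": -0.5,"ax": 0,"ay": 0,"az": 0,"fingers": 1},
    {"tx": 0.8,"ty": 0,"tz": -0.2,"ax": 0,"ay": 0,"az": 0,"fingers": 1},
    {"tx": 0.8,"ty": 0,"tz": 0,"ax": 0,"ay": 0,"az": 0,"fingers": 1},
    {"tx": 0.8,"ty": 0,"tz": 0,"ax": 0,"ay": 0,"az": 0,"fingers": 1},
    {"tx": 0.8,"ty": 0,"tz": 0,"ax": 0,"ay": 0,"az": 0,"fingers": 1},
  ],
)

```text
time: 23.95
position: [0.4184, -0.1047, 0.1043]
eef_rot: [2.166, 2.275, 0.002]
ft_force: [0.2, 0.4, 0.7]
gripper_width: 0.0546
finger_force: 42.6
```

jog_arm(
  motion=[
    {"tx": 0.6,"ty": 0,"tz": 0,"ax": 0,"ay": 0,"az": 0,"fingers": 1},
    {"tx": 0,"ty": 0,"tz": 0,"ax": 0,"ay": 0,"az": 0,"fingers": 1},
    {"tx": 0,"ty": 0,"tz": 0,"ax": 0,"ay": 0,"az": 0,"fingers": 1},
    {"tx": 0,"ty": 0,"tz": 0,"ax": 0,"ay": 0,"az": 0,"fingers": 1},
    {"tx": 0,"ty": 0,"tz": 0,"ax": 0,"ay": 0,"az": 0,"fingers": 1},
  ],
)

```text
time: 24.45
position: [0.4171, -0.0775, 0.104]
eef_rot: [2.168, 2.273, 0.0]
ft_force: [-0.5, 0.4, -0.7]
gripper_width: 0.0549
finger_force: 42.6
```

```bash
python3 - <<'E'
from h import *
state()
im=imaging.grab_frame('top');imaging.grab_frame('scene')
for o in look('top','board',.015)+look('scene','board',.015): print(*o)
for o in look('top','cover_1',.039)+look('scene','cover_1',.039): print('c',*o)
cv2.imwrite('pics/i.png',cv2.resize(im[175:265,270:390,::-1],None,fx=6,fy=6,interpolation=2))
E
```

```text
t 24.45 pos mm [417.1 -77.5 104. ] y-axis yaw 2.7 w 54.9 ff 42.6 F [-0.5  0.4 -0.7] q [-0.51  0.34  0.72  2.23 -0.35  0.68  0.5 ]
0.58 [329. 228.] 1061 [ 387.4 -265.1] [124.8 117.8] 28.2 [ 386.5 -266.9]
0.86 [177. 204.] 769 [ 392.3 -265.7] [137.6 116.6] 27.4 [ 402.7 -264.8]
c 0.7 [336. 224.] 234 [ 387.4 -263.8] [56.4 44.1] 1.3 [ 387.7 -264.6]
c 0.62 [177. 143.] 209 [633.2 255.3] [59.7 42.6] 79.8 [633.2 255.3]
c 0.63 [354. 250.] 234 [662.8 252.5] [56.8 48.1] 77.3 [662.7 251.7]
c 0.56 [176. 199.] 177 [ 390.6 -264. ] [70.4 44.2] 2.9 [ 391.7 -263.8]
```

View pics/i.png

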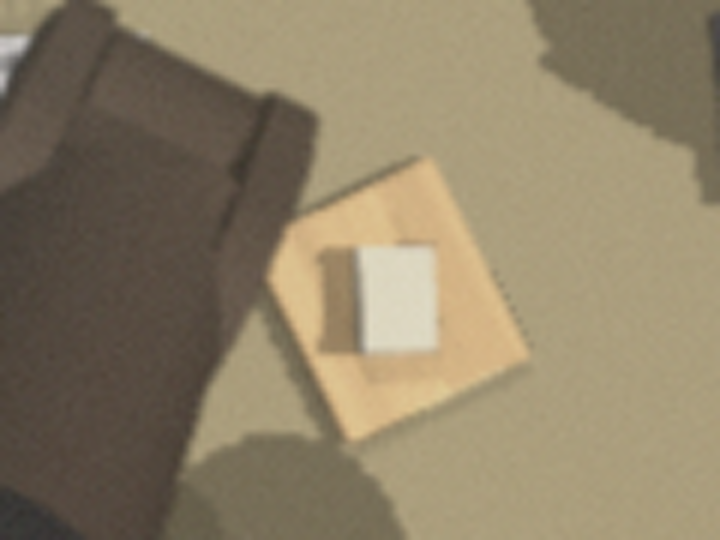

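```bash
python3 - <<'E'
from h import *
im=imaging.grab_frame('top')
hsv=cv2.cvtColor(im,cv2.COLOR_RGB2HSV)
print(im[225,337],im[225,350],hsv[225,337],hsv[225,350])
m=(hsv[...,1]<70)&(hsv[...,2]>150);k=np.zeros_like(m);k[205:245,322:350]=1
print(rect('top',m&k,.039),(m&k).sum())
go(389,-263.7,80,3.2)
E
```

```text
[220 214 191] [214 183 135] [ 24  34 220] [ 18  94 214]
(array([ 387.4, -263.8]), array([56.4, 44.1]), 1.3, array([ 390.5, -266.9])) 278
t 24.8 pos mm [416.9 -76.6 103.8] y-axis yaw 2.8 w 54.8 ff 42.6 F [-0.6  1.1 -1.5] q [-0.51  0.34  0.72  2.23 -0.35  0.68  0.5 ]
az -0.015 (other way 6.268 ) txyz [-3.71 -0.77  0.48] tilt ax ay [-0.  0.]
```

jog_arm(
  motion=[
    {"tx": -0.7,"ty": -0.15,"tz": 0,"ax": 0,"ay": 0,"az": -0.015,"fingers": 1},
    {"tx": -0.75,"ty": -0.15,"tz": 0,"ax": 0,"ay": 0,"az": 0,"fingers": 1},
    {"tx": -0.76,"ty": -0.16,"tz": 0,"ax": 0,"ay": 0,"az": 0,"fingers": 1},
    {"tx": -0.75,"ty": -0.15,"tz": 0,"ax": 0,"ay": 0,"az": 0,"fingers": 1},
    {"tx": -0.75,"ty": -0.16,"tz": 0,"ax": 0,"ay": 0,"az": 0,"fingers": 1},
  ],
)

```text
time: 25.3
position: [0.3884, -0.2651, 0.1038]
eef_rot: [2.157, 2.283, 0.0]
ft_force: [0.7, -0.7, -0.3]
gripper_width: 0.0548
finger_force: 42.6
```

jog_arm(
  motion=[
    {"tx": 0,"ty": 0,"tz": 0.4,"ax": 0,"ay": 0,"az": 0,"fingers": 1},
    {"tx": 0,"ty": 0,"tz": 0.4,"ax": 0,"ay": 0,"az": 0,"fingers": 1},
    {"tx": 0,"ty": 0,"tz": 0,"ax": 0,"ay": 0,"az": 0,"fingers": 1},
    {"tx": 0,"ty": 0,"tz": 0,"ax": 0,"ay": 0,"az": 0,"fingers": 1},
    {"tx": 0,"ty": 0,"tz": 0,"ax": 0,"ay": 0,"az": 0,"fingers": 1},
  ],
)

```text
time: 25.8
position: [0.3892, -0.2637, 0.0645]
eef_rot: [2.157, 2.283, 0.001]
ft_force: [0.1, -0.6, -0.0]
gripper_width: 0.0547
finger_force: 42.5
```

```bash
python3 - <<'E'
from h import *
go(389,-263.7,38.3,3.2)
imaging.grab_frame('scene')
for o in look('scene','board',.015): print(*o)
E
```

```text
t 25.8 pos mm [ 389.2 -263.7   64.5] y-axis yaw 3.3 w 54.7 ff 42.5 F [ 0.1 -0.6 -0. ] q [ 0.01  0.47  0.63  2.16 -0.47  0.64  1.03]
az 0.002 (other way -6.281 ) txyz [ 0.   -0.    0.52] tilt ax ay [0.002 0.001]
0.97 [177. 207.] 653 [ 392.8 -264.9] [130.2 112.5] 26.8 [ 404.7 -263.4]
```

jog_arm(
  motion=[
    {"tx": 0,"ty": 0,"tz": 0.2,"ax": 0,"ay": 0,"az": 0,"fingers": 1},
    {"tx": 0,"ty": 0,"tz": 0.2,"ax": 0,"ay": 0,"az": 0,"fingers": 1},
    {"tx": 0,"ty": 0,"tz": 0.11,"ax": 0,"ay": 0,"az": 0,"fingers": 1},
    {"tx": 0,"ty": 0,"tz": 0.02,"ax": 0,"ay": 0,"az": 0,"fingers": 1},
    {"tx": 0,"ty": 0,"tz": 0,"ax": 0,"ay": 0,"az": 0,"fingers": 1},
  ],
)

```text
time: 26.4
position: [0.3884, -0.2635, 0.0373]
eef_rot: [-2.158, -2.282, -0.001]
ft_force: [-1.5, 2.2, 13.0]
gripper_width: 0.0546
finger_force: 46.1
```

```bash
python3 -c "
from h import *
go(389,-263.7,38.3,3.2)"
```

```text
t 26.4 pos mm [ 388.4 -263.5   37.3] y-axis yaw 3.2 w 54.6 ff 46.1 F [-1.5  2.2 13. ] q [ 0.05  0.52  0.58  2.18 -0.52  0.58  1.07]
az 0.0 (other way -6.283 ) txyz [-0.01  0.01 -0.02] tilt ax ay [-0.    -0.002]
```

jog_arm(
  motion=[
    {"tx": 0,"ty": 0,"tz": 0,"ax": 0,"ay": 0,"az": 0,"fingers": -0.4},
    {"tx": 0,"ty": 0,"tz": 0,"ax": 0,"ay": 0,"az": 0,"fingers": -0.6},
    {"tx": 0,"ty": 0,"tz": 0,"ax": 0,"ay": 0,"az": 0,"fingers": -1},
    {"tx": 0,"ty": 0,"tz": 0,"ax": 0,"ay": 0,"az": 0,"fingers": -1},
    {"tx": 0,"ty": 0,"tz": -0.4,"ax": 0,"ay": 0,"az": 0,"fingers": -1},
  ],
)

```text
time: 26.9
position: [0.3875, -0.2629, 0.056]
eef_rot: [-2.156, -2.281, 0.002]
ft_force: [0.6, 0.1, -0.4]
gripper_width: 0.0854
finger_force: 0.0
```

jog_arm(
  motion=[
    {"tx": 0,"ty": 0,"tz": -0.8,"ax": 0,"ay": 0,"az": 0,"fingers": -1},
    {"tx": 0.6,"ty": 0.1,"tz": -0.6,"ax": 0,"ay": 0,"az": -0.2,"fingers": -1},
    {"tx": 0.9,"ty": 0.1,"tz": -0.2,"ax": 0,"ay": 0,"az": 0,"fingers": -1},
    {"tx": 0.9,"ty": 0,"tz": 0,"ax": 0,"ay": 0,"az": 0,"fingers": -1},
    {"tx": 0.9,"ty": 0,"tz": 0,"ax": 0,"ay": 0,"az": 0,"fingers": -1},
  ],
)

```text
time: 27.4
position: [0.3758, -0.0978, 0.1376]
eef_rot: [2.041, 2.387, 0.002]
ft_force: [0.4, 1.4, 0.6]
gripper_width: 0.0855
finger_force: 0.0
```

jog_arm(
  motion=[
    {"tx": 0.9,"ty": 0,"tz": 0,"ax": 0,"ay": 0,"az": 0,"fingers": -1},
    {"tx": 0.9,"ty": 0,"tz": 0,"ax": 0,"ay": 0,"az": 0,"fingers": -1},
    {"tx": 0.9,"ty": 0,"tz": 0,"ax": 0,"ay": 0,"az": 0,"fingers": -1},
    {"tx": 0.9,"ty": 0,"tz": 0,"ax": 0,"ay": 0,"az": 0,"fingers": -1},
    {"tx": 0,"ty": 0,"tz": 0,"ax": 0,"ay": 0,"az": 0,"fingers": -1},
  ],
)

```text
time: 27.9
position: [0.3471, 0.0835, 0.1374]
eef_rot: [-2.031, -2.396, -0.002]
ft_force: [0.1, -0.8, 0.8]
gripper_width: 0.0851
finger_force: 0.0
```

```bash
python3 - <<'E'
from h import *
state()
im=imaging.grab_frame('top');imaging.grab_frame('scene')
for o in look('top','board',.015)+look('scene','board',.015): print(*o)
for z in(.012,.051):
  print(z)
  for o in look('top','cover_1',z)+look('scene','cover_1',z): print('c',*o)
cv2.imwrite('pics/j.png',cv2.resize(im[:,:,::-1],(640,480),interpolation=2))
E
```

```text
t 27.9 pos mm [347.1  83.5 137.4] y-axis yaw 9.4 w 85.1 ff 0.0 F [ 0.1 -0.8  0.8] q [-0.95  0.12  0.64  2.33 -0.11  0.71 -0.07]
0.6 [331. 225.] 1105 [ 388.3 -266. ] [123.6 115.9] 26.8 [ 388.1 -265.4]
0.62 [176. 206.] 705 [ 392.1 -264.4] [134.4 114.7] 26.3 [ 402.7 -263.2]
0.012
c 0.67 [174. 143.] 207 [639.1 260.3] [59.7 43.2] 77.1 [639.  260.1]
c 0.57 [337. 222.] 235 [ 389.7 -272.1] [60.8 45. ] 1.3 [ 388.8 -271.5]
c 0.73 [174. 192.] 143 [ 349.3 -268.8] [67.  41.5] -2.3 [ 349.5 -268.7]
c 0.66 [352. 249.] 252 [643.5 262.4] [57.8 54.3] 75.9 [643.2 261.9]
c 0.58 [174. 205.] 29 [ 402.3 -265.6] [35.3 14.1] -84.8 [ 402.4 -265.4]
0.051
c 0.67 [174. 143.] 207 [630.4 252.5] [58. 42.] 77.1 [630.4 252.3]
c 0.57 [337. 222.] 235 [ 388.7 -263.5] [59.  43.7] 1.3 [ 387.9 -262.9]
c 0.73 [174. 192.] 143 [ 391.9 -260.7] [64.2 39.9] -2.3 [ 392.1 -260.5]
c 0.66 [352. 249.] 252 [673.5 247.8] [55.4 52.1] 75.9 [673.3 247.4]
c 0.58 [174. 205.] 29 [ 442.7 -257.6] [33.9 13.6] -84.8 [ 442.7 -257.4]
```

View pics/j.png

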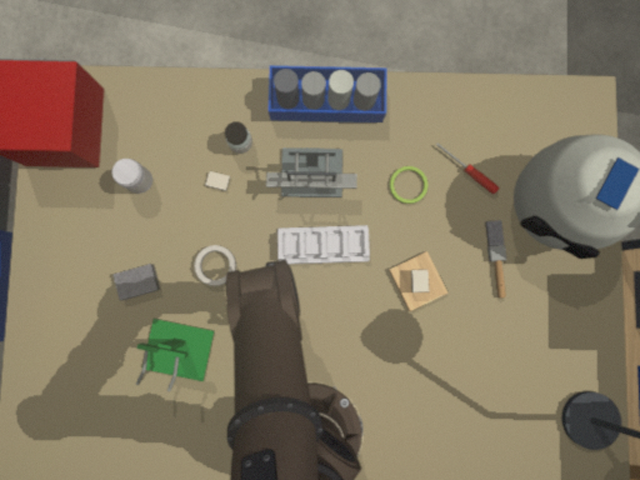

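The full top view shows three covers stacked on the board at (421,281), an empty mould, and a single loose cover left at (217,181). That makes four covers. Now the loose one.

```bash
python3 -c "
from h import *
go(639.5,260.5,120,78)"
```

```text
t 28.3 pos mm [348.   77.5 137.3] y-axis yaw 8.8 w 85.6 ff 0.0 F [ 0.6 -0.6 -0.5] q [-0.94  0.12  0.64  2.33 -0.11  0.71 -0.06]
az -2.415 (other way 3.868 ) txyz [-4.94  4.79  0.35] tilt ax ay [-0.  0.]
```

jog_arm(
  motion=[
    {"tx": 0,"ty": 0,"tz": 0,"ax": 0,"ay": 0,"az": -0.27,"fingers": -1},
    {"tx": 0,"ty": 0,"tz": 0,"ax": 0,"ay": 0,"az": -0.27,"fingers": -1},
    {"tx": 0,"ty": 0,"tz": 0,"ax": 0,"ay": 0,"az": -0.27,"fingers": -1},
    {"tx": 0,"ty": 0,"tz": 0,"ax": 0,"ay": 0,"az": -0.27,"fingers": -1},
    {"tx": 0,"ty": 0,"tz": 0,"ax": 0,"ay": 0,"az": -0.27,"fingers": -1},
  ],
)

```text
time: 28.8
position: [0.348, 0.0778, 0.1373]
eef_rot: [1.13, 2.931, -0.0]
ft_force: [-0.2, 0.6, 0.4]
gripper_width: 0.0857
finger_force: 0.0
```

jog_arm(
  motion=[
    {"tx": 0,"ty": 0,"tz": 0,"ax": 0,"ay": 0,"az": -0.27,"fingers": -1},
    {"tx": 0,"ty": 0,"tz": 0,"ax": 0,"ay": 0,"az": -0.27,"fingers": -1},
    {"tx": 0,"ty": 0,"tz": 0,"ax": 0,"ay": 0,"az": -0.27,"fingers": -1},
    {"tx": 0,"ty": 0,"tz": 0,"ax": 0,"ay": 0,"az": -0.25,"fingers": -1},
    {"tx": 0,"ty": 0,"tz": 0,"ax": 0,"ay": 0,"az": 0,"fingers": -1},
  ],
)

```text
time: 29.3
position: [0.348, 0.0778, 0.1373]
eef_rot: [0.328, 3.124, 0.0]
ft_force: [-0.1, -0.5, -0.1]
gripper_width: 0.0851
finger_force: 0.0
```

jog_arm(
  motion=[
    {"tx": -0.6,"ty": 0.6,"tz": 0,"ax": 0,"ay": 0,"az": 0,"fingers": -1},
    {"tx": -0.6,"ty": 0.6,"tz": 0,"ax": 0,"ay": 0,"az": 0,"fingers": -1},
    {"tx": -0.6,"ty": 0.6,"tz": 0,"ax": 0,"ay": 0,"az": 0,"fingers": -1},
    {"tx": -0.6,"ty": 0.6,"tz": 0,"ax": 0,"ay": 0,"az": 0,"fingers": -1},
    {"tx": -0.6,"ty": 0.6,"tz": 0,"ax": 0,"ay": 0,"az": 0,"fingers": -1},
  ],
)

```text
time: 29.8
position: [0.5273, 0.1945, 0.137]
eef_rot: [-0.336, -3.123, 0.0]
ft_force: [-0.5, -0.2, -0.1]
gripper_width: 0.0851
finger_force: 0.0
```

jog_arm(
  motion=[
    {"tx": -0.6,"ty": 0.6,"tz": 0,"ax": 0,"ay": 0,"az": 0,"fingers": -1},
    {"tx": -0.6,"ty": 0.6,"tz": 0,"ax": 0,"ay": 0,"az": 0,"fingers": -1},
    {"tx": -0.6,"ty": 0.5,"tz": 0,"ax": 0,"ay": 0,"az": 0,"fingers": -1},
    {"tx": 0,"ty": 0,"tz": 0,"ax": 0,"ay": 0,"az": 0,"fingers": -1},
    {"tx": 0,"ty": 0,"tz": 0,"ax": 0,"ay": 0,"az": 0,"fingers": -1},
  ],
)

```text
time: 30.3
position: [0.6318, 0.2579, 0.1363]
eef_rot: [-0.334, -3.123, 0.002]
ft_force: [-0.3, -0.3, 0.4]
gripper_width: 0.0854
finger_force: 0.0
```

```bash
python3 -c "
from h import *
go(639.5,260.5,-1,78)"
```

```text
t 30.3 pos mm [631.8 257.9 136.3] y-axis yaw 77.8 w 85.4 ff 0.0 F [-0.3 -0.3  0.4] q [-0.72  0.63  0.42  1.55 -0.28  1.02  1.13]
az -0.007 (other way 6.276 ) txyz [-0.14  0.08  2.75] tilt ax ay [-0.003 -0.001]
```

jog_arm(
  motion=[
    {"tx": -0.14,"ty": 0.08,"tz": 0.5,"ax": 0,"ay": 0,"az": 0,"fingers": -1},
    {"tx": 0,"ty": 0,"tz": 0.8,"ax": 0,"ay": 0,"az": 0,"fingers": -1},
    {"tx": 0,"ty": 0,"tz": 0.7,"ax": 0,"ay": 0,"az": 0,"fingers": -1},
    {"tx": 0,"ty": 0,"tz": 0.3,"ax": 0,"ay": 0,"az": 0,"fingers": -1},
    {"tx": 0,"ty": 0,"tz": 0,"ax": 0,"ay": 0,"az": 0,"fingers": -1},
  ],
)

```text
time: 30.8
position: [0.6372, 0.2597, 0.0205]
eef_rot: [-0.331, -3.12, 0.004]
ft_force: [-0.2, 0.1, 0.1]
gripper_width: 0.0852
finger_force: 0.0
```

```bash
python3 - <<'E'
from h import *
go(639.5,260.5,0,78)
im=imaging.grab_frame('scene'); cv2.imwrite('pics/k.png',cv2.resize(im[210:300,310:430,::-1],None,fx=6,fy=6,interpolation=2))
E
```

```text
t 30.8 pos mm [637.2 259.7  20.5] y-axis yaw 77.9 w 85.2 ff 0.0 F [-0.2  0.1  0.1] q [-0.69  0.77  0.36  1.61 -0.34  0.83  1.17]
az -0.004 (other way 6.28 ) txyz [-0.04  0.02  0.41] tilt ax ay [-0.005 -0.007]
```

View pics/k.png

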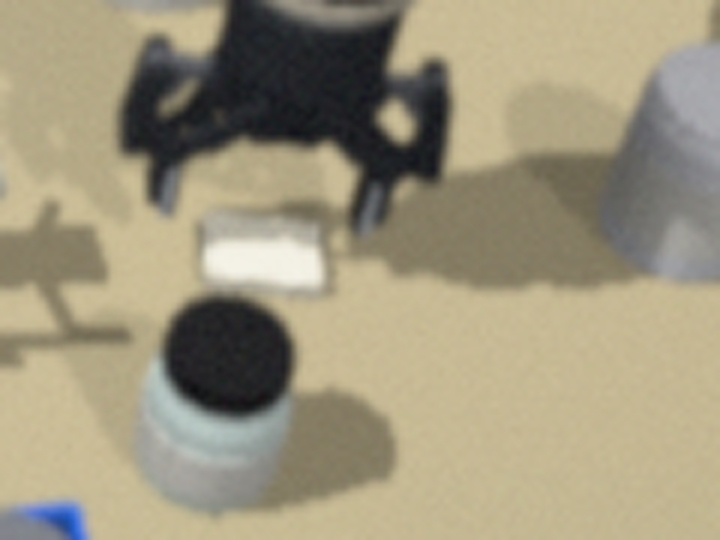

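The fingers straddle the loose cover (centre about (263,252)) and are well centred, with the jar clear. I descend and grip.

jog_arm(
  motion=[
    {"tx": -0.02,"ty": 0,"tz": 0.2,"ax": 0,"ay": 0,"az": 0,"fingers": -1},
    {"tx": 0,"ty": 0,"tz": 0.12,"ax": 0,"ay": 0,"az": 0,"fingers": -1},
    {"tx": 0,"ty": 0,"tz": 0,"ax": 0,"ay": 0,"az": 0,"fingers": -1},
    {"tx": 0,"ty": 0,"tz": 0,"ax": 0,"ay": 0,"az": 0,"fingers": -1},
    {"tx": 0,"ty": 0,"tz": 0,"ax": 0,"ay": 0,"az": 0,"fingers": -1},
  ],
)

```text
time: 31.35
position: [0.6404, 0.2609, 0.0068]
eef_rot: [0.328, 3.124, 0.001]
ft_force: [-0.3, 0.3, 0.4]
gripper_width: 0.0855
finger_force: 0.0
```

```bash
python3 -c "
from h import *
go(639.5,260.5,0,78)"
```

```text
t 31.35 pos mm [640.4 260.9   6.8] y-axis yaw 78.0 w 85.5 ff 0.0 F [-0.3  0.3  0.4] q [-0.68  0.79  0.35  1.61 -0.35  0.8   1.18]
az 0.0 (other way -6.283 ) txyz [ 0.02 -0.01  0.14] tilt ax ay [0.001 0.001]
```

jog_arm(
  motion=[
    {"tx": 0.01,"ty": 0,"tz": 0.13,"ax": 0,"ay": 0,"az": 0,"fingers": -1},
    {"tx": 0,"ty": 0,"tz": 0,"ax": 0,"ay": 0,"az": 0,"fingers": -0.6},
    {"tx": 0,"ty": 0,"tz": 0,"ax": 0,"ay": 0,"az": 0,"fingers": -0.4},
    {"tx": 0,"ty": 0,"tz": 0,"ax": 0,"ay": 0,"az": 0,"fingers": 0},
    {"tx": 0,"ty": 0,"tz": 0,"ax": 0,"ay": 0,"az": 0,"fingers": 1},
  ],
)

```text
time: 31.85
position: [0.6399, 0.2609, 0.0]
eef_rot: [0.328, 3.124, 0.0]
ft_force: [-0.5, -0.1, 2.2]
gripper_width: 0.0548
finger_force: 42.6
```

jog_arm(
  motion=[
    {"tx": 0,"ty": 0,"tz": 0,"ax": 0,"ay": 0,"az": 0,"fingers": 1},
    {"tx": 0,"ty": 0,"tz": 0,"ax": 0,"ay": 0,"az": 0,"fingers": 1},
    {"tx": 0,"ty": 0,"tz": 0,"ax": 0,"ay": 0,"az": 0,"fingers": 1},
    {"tx": 0,"ty": 0,"tz": 0,"ax": 0,"ay": 0,"az": 0,"fingers": 1},
    {"tx": 0,"ty": 0,"tz": 0,"ax": 0,"ay": 0,"az": 0,"fingers": 1},
  ],
)

```text
time: 32.35
position: [0.6398, 0.2609, 0.0]
eef_rot: [0.328, 3.124, 0.0]
ft_force: [0.7, -0.2, 3.7]
gripper_width: 0.0549
finger_force: 42.8
```

```bash
python3 - <<'E'
from h import *
go(389,-264.7,140,3.2)
imaging.grab_frame('top')
for o in look('top','cover_1',.051): print('c',*o)
for o in look('top','board',.015): print('b',*o)
E
```

```text
t 32.35 pos mm [639.8 260.9   0. ] y-axis yaw 78.0 w 54.9 ff 42.8 F [ 0.7 -0.2  3.7] q [-0.68  0.8   0.35  1.62 -0.35  0.79  1.18]
az 2.611 (other way -3.672 ) txyz [-10.22  -5.6   -2.8 ] tilt ax ay [0.    0.001]
c 0.76 [337. 222.] 225 [ 387.1 -262.3] [56.5 40.5] 0.2 [ 387.4 -262.1]
c 0.64 [176. 148.] 25 [616.6 249.4] [35.5 11.5] 81.7 [616.1 250.3]
c 0.19 [258. 198.] 2173 [473.1 -16.8] [238.2  98.2] -85.9 [472.4 -18.2]
b 0.6 [330. 230.] 1111 [ 387.2 -266.7] [129.4 117.1] 27.9 [ 387.1 -267.6]
```

jog_arm(
  motion=[
    {"tx": 0,"ty": 0,"tz": -0.15,"ax": 0,"ay": 0,"az": 0,"fingers": 1},
    {"tx": 0,"ty": 0,"tz": -0.4,"ax": 0,"ay": 0,"az": 0,"fingers": 1},
    {"tx": 0,"ty": 0,"tz": -0.7,"ax": 0,"ay": 0,"az": 0,"fingers": 1},
    {"tx": 0.1,"ty": 0,"tz": -0.8,"ax": 0,"ay": 0,"az": 0,"fingers": 1},
    {"tx": 0.3,"ty": -0.06,"tz": -0.75,"ax": 0,"ay": 0,"az": 0,"fingers": 1},
  ],
)

```text
time: 33.0
position: [0.62, 0.2616, 0.1414]
eef_rot: [0.33, 3.124, -0.001]
ft_force: [0.2, 0.0, -0.8]
gripper_width: 0.0547
finger_force: 42.4
```

jog_arm(
  motion=[
    {"tx": 0.7,"ty": -0.4,"tz": 0,"ax": 0,"ay": 0,"az": 0,"fingers": 1},
    {"tx": 0.8,"ty": -0.4,"tz": 0,"ax": 0,"ay": 0,"az": 0,"fingers": 1},
    {"tx": 0.8,"ty": -0.4,"tz": 0,"ax": 0,"ay": 0,"az": 0,"fingers": 1},
    {"tx": 0.8,"ty": -0.4,"tz": 0,"ax": 0,"ay": 0,"az": 0,"fingers": 1},
    {"tx": 0.5,"ty": -0.3,"tz": 0,"ax": 0,"ay": 0,"az": 0,"fingers": 1},
  ],
)

```text
time: 33.5
position: [0.42, 0.2057, 0.1396]
eef_rot: [-0.327, -3.122, 0.001]
ft_force: [-0.1, 0.5, -0.1]
gripper_width: 0.0545
finger_force: 42.4
```

jog_arm(
  motion=[
    {"tx": 0,"ty": 0,"tz": 0,"ax": 0,"ay": 0,"az": 0.26,"fingers": 1},
    {"tx": 0,"ty": 0,"tz": 0,"ax": 0,"ay": 0,"az": 0.26,"fingers": 1},
    {"tx": 0,"ty": 0,"tz": 0,"ax": 0,"ay": 0,"az": 0.26,"fingers": 1},
    {"tx": 0,"ty": 0,"tz": 0,"ax": 0,"ay": 0,"az": 0.26,"fingers": 1},
    {"tx": 0,"ty": 0,"tz": 0,"ax": 0,"ay": 0,"az": 0.26,"fingers": 1},
  ],
)

```text
time: 34.0
position: [0.4233, 0.2065, 0.14]
eef_rot: [-1.316, -2.852, -0.0]
ft_force: [-0.8, -0.2, 0.2]
gripper_width: 0.0548
finger_force: 42.4
```

jog_arm(
  motion=[
    {"tx": 0,"ty": 0,"tz": 0,"ax": 0,"ay": 0,"az": 0.26,"fingers": 1},
    {"tx": 0,"ty": 0,"tz": 0,"ax": 0,"ay": 0,"az": 0.26,"fingers": 1},
    {"tx": 0,"ty": 0,"tz": 0,"ax": 0,"ay": 0,"az": 0.26,"fingers": 1},
    {"tx": 0,"ty": 0,"tz": 0,"ax": 0,"ay": 0,"az": 0.26,"fingers": 1},
    {"tx": 0,"ty": 0,"tz": 0,"ax": 0,"ay": 0,"az": 0.26,"fingers": 1},
  ],
)

```text
time: 34.5
position: [0.4233, 0.2066, 0.14]
eef_rot: [-2.158, -2.282, 0.0]
ft_force: [0.2, 0.8, -1.1]
gripper_width: 0.0549
finger_force: 42.4
```

```bash
python3 - <<'E'
from h import *
go(389,-264,120,3.2)
imaging.grab_frame('top')
for o in look('top','cover_1',.051): print('c',*o)
for o in look('top','board',.015): print('b',*o)
E
```

```text
t 34.5 pos mm [423.3 206.6 140. ] y-axis yaw 3.2 w 54.9 ff 42.4 F [ 0.2  0.8 -1.1] q [-1.17  0.36  0.79  2.09 -0.35  0.82 -0.12]
az 0.0 (other way -6.283 ) txyz [-9.36 -1.21  0.4 ] tilt ax ay [-0.001 -0.001]
c 0.69 [336. 224.] 216 [ 387.1 -262.1] [55.9 40.8] 1.3 [ 387.5 -261.1]
c 0.35 [107. 136.] 645 [638.3 471.6] [112.2  76.6] 60.4 [638.7 471.6]
b 0.95 [333. 226.] 1115 [ 388.8 -267.3] [126.7 121.4] 27.2 [ 387.9 -264.3]
```

jog_arm(
  motion=[
    {"tx": -0.8,"ty": -0.1,"tz": 0,"ax": 0,"ay": 0,"az": 0,"fingers": 1},
    {"tx": -0.85,"ty": -0.1,"tz": 0,"ax": 0,"ay": 0,"az": 0,"fingers": 1},
    {"tx": -0.85,"ty": -0.1,"tz": 0,"ax": 0,"ay": 0,"az": 0,"fingers": 1},
    {"tx": -0.85,"ty": -0.1,"tz": 0,"ax": 0,"ay": 0,"az": 0,"fingers": 1},
    {"tx": -0.85,"ty": -0.1,"tz": 0,"ax": 0,"ay": 0,"az": 0,"fingers": 1},
  ],
)

```text
time: 35.15
position: [0.4112, -0.006, 0.1401]
eef_rot: [-2.147, -2.294, -0.001]
ft_force: [1.2, -0.7, -1.4]
gripper_width: 0.0549
finger_force: 42.4
```

jog_arm(
  motion=[
    {"tx": -0.85,"ty": -0.12,"tz": 0,"ax": 0,"ay": 0,"az": 0,"fingers": 1},
    {"tx": -0.85,"ty": -0.12,"tz": 0,"ax": 0,"ay": 0,"az": 0,"fingers": 1},
    {"tx": -0.85,"ty": -0.12,"tz": 0,"ax": 0,"ay": 0,"az": 0,"fingers": 1},
    {"tx": -0.85,"ty": -0.12,"tz": 0,"ax": 0,"ay": 0,"az": 0,"fingers": 1},
    {"tx": -0.85,"ty": -0.12,"tz": 0,"ax": 0,"ay": 0,"az": 0,"fingers": 1},
  ],
)

```text
time: 35.65
position: [0.3943, -0.2201, 0.14]
eef_rot: [-2.147, -2.294, -0.001]
ft_force: [0.9, -0.4, -1.1]
gripper_width: 0.0545
finger_force: 42.4
```

jog_arm(
  motion=[
    {"tx": -0.85,"ty": -0.11,"tz": 0.2,"ax": 0,"ay": 0,"az": 0,"fingers": 1},
    {"tx": 0,"ty": 0,"tz": 0.5,"ax": 0,"ay": 0,"az": 0,"fingers": 1},
    {"tx": 0,"ty": 0,"tz": 0.5,"ax": 0,"ay": 0,"az": 0,"fingers": 1},
    {"tx": 0,"ty": 0,"tz": 0,"ax": 0,"ay": 0,"az": 0,"fingers": 1},
    {"tx": 0,"ty": 0,"tz": 0,"ax": 0,"ay": 0,"az": 0,"fingers": 1},
  ],
)

```text
time: 36.15
position: [0.3915, -0.2612, 0.0801]
eef_rot: [-2.149, -2.29, 0.0]
ft_force: [0.4, -0.0, -0.0]
gripper_width: 0.0547
finger_force: 42.6
```

```bash
python3 - <<'E'
from h import *
go(388.8,-263.5,51,3.2)
im=imaging.grab_frame('scene')
for o in look('scene','board',.015): print('b',*o)
cv2.imwrite('pics/l.png',cv2.resize(im[155:235,140:220,::-1],None,fx=7,fy=7,interpolation=2))
E
```

```text
t 36.15 pos mm [ 391.5 -261.2   80.1] y-axis yaw 3.6 w 54.7 ff 42.6 F [ 0.4 -0.  -0. ] q [-0.07  0.47  0.74  2.15 -0.49  0.69  1.06]
az 0.015 (other way -6.269 ) txyz [-0.04 -0.06  0.58] tilt ax ay [-0.002 -0.001]
b 0.66 [174. 207.] 676 [ 394.3 -264.2] [133.5 113.1] 25.0 [ 404.8 -264.9]
```

View pics/l.png

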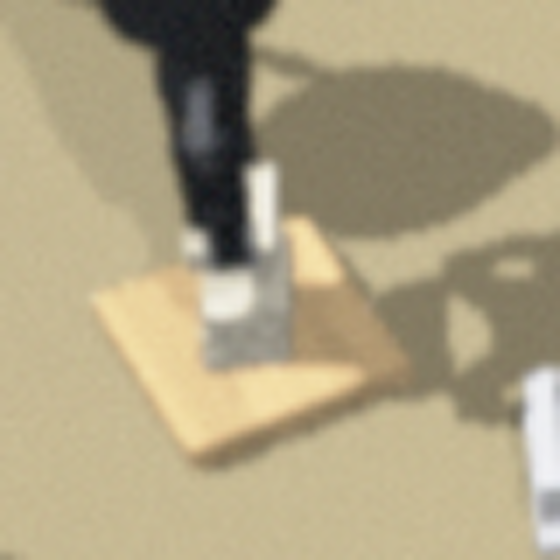

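```bash
python3 - <<'E'
from h import *
print("pred held1",proj('scene',[[.4253,-.2696-.001,.092]]), "obs col 170.35")
print("pred held4",proj('scene',[[.3915,-.2612,.086]]),"obs col",140+230/7)
print("pred pile",proj('scene',[[.3888,-.2635,.045],[.3888+.028,-.262,.033]]),"obs col",140+247/7)
im=imaging.grab_frame('scene')
for r in (184,187,190,194,200,204): print(r,im[r,160:188].sum(1)//3)
E
```

```text
pred held1 [[169.16742885 192.23876012]] obs col 170.35
pred held4 [[173.27759771 186.19011686]] obs col 172.85714285714286
pred pile [[174.47305271 195.15916491]
 [174.93098105 203.85757191]] obs col 175.28571428571428
184 [159 157 155 155 156 141  91  45  33  35  31  36  23  30  58 135 215 233
 227 167 123 117 115 118 120 121 118 118]
187 [162 158 156 158 156 157 157 125  96  71  42  26  32  32  61 127 198 230
 227 186 183 196 205 203 183 146 126 123]
190 [173 166 159 156 158 165 190 207 197 140  76  40  25  32  56 101 150 183
 187 161 157 168 199 212 213 206 185 155]
194 [182 185 183 183 179 179 176 173 186 189 185 181 180 188 189 183 155 143
 145 159 161 158 186 198 204 205 206 200]
200 [200 199 200 202 203 200 199 193 187 193 199 204 198 189 178 164 152 143
 143 143 141 134 140 140 138 139 143 145]
204 [207 202 203 199 199 201 199 200 181 167 156 153 147 147 148 148 145 154
 143 143 145 136 141 143 146 142 140 139]
```

jog_arm(
  motion=[
    {"tx": -0.02,"ty": -0.05,"tz": 0.2,"ax": 0,"ay": 0,"az": 0.015,"fingers": 1},
    {"tx": 0,"ty": 0,"tz": 0.2,"ax": 0,"ay": 0,"az": 0,"fingers": 1},
    {"tx": 0,"ty": 0,"tz": 0.12,"ax": 0,"ay": 0,"az": 0,"fingers": 1},
    {"tx": 0,"ty": 0,"tz": 0.05,"ax": 0,"ay": 0,"az": 0,"fingers": 1},
    {"tx": 0,"ty": 0,"tz": 0,"ax": 0,"ay": 0,"az": 0,"fingers": 1},
  ],
)

```text
time: 36.8
position: [0.389, -0.2623, 0.051]
eef_rot: [-2.16, -2.28, -0.0]
ft_force: [0.2, -0.7, -1.4]
gripper_width: 0.0547
finger_force: 42.6
```

```bash
python3 -c "
from h import *
go(388.8,-262.3,51,3.2)"
```

```text
t 36.8 pos mm [ 389.  -262.3   51. ] y-axis yaw 3.1 w 54.7 ff 42.6 F [ 0.2 -0.7 -1.4] q [-0.02  0.51  0.68  2.18 -0.56  0.63  1.11]
az -0.004 (other way 6.279 ) txyz [ 0. -0.  0.] tilt ax ay [-0.001 -0.002]
```

jog_arm(
  motion=[
    {"tx": 0,"ty": 0,"tz": 0.02,"ax": 0,"ay": 0,"az": 0,"fingers": 1},
    {"tx": 0,"ty": 0,"tz": 0,"ax": 0,"ay": 0,"az": 0,"fingers": 1},
    {"tx": 0,"ty": 0,"tz": 0,"ax": 0,"ay": 0,"az": 0,"fingers": 1},
    {"tx": 0,"ty": 0,"tz": 0,"ax": 0,"ay": 0,"az": 0,"fingers": 1},
    {"tx": 0,"ty": 0,"tz": 0,"ax": 0,"ay": 0,"az": 0,"fingers": 1},
  ],
)

```text
time: 37.3
position: [0.3892, -0.2624, 0.0508]
eef_rot: [-2.161, -2.28, -0.001]
ft_force: [-4.3, 2.3, 17.3]
gripper_width: 0.0547
finger_force: 44.3
```

jog_arm(
  motion=[
    {"tx": 0,"ty": 0,"tz": 0,"ax": 0,"ay": 0,"az": 0,"fingers": -0.4},
    {"tx": 0,"ty": 0,"tz": 0,"ax": 0,"ay": 0,"az": 0,"fingers": -0.6},
    {"tx": 0,"ty": 0,"tz": 0,"ax": 0,"ay": 0,"az": 0,"fingers": -1},
    {"tx": 0,"ty": 0,"tz": 0,"ax": 0,"ay": 0,"az": 0,"fingers": -1},
    {"tx": 0,"ty": 0,"tz": -0.4,"ax": 0,"ay": 0,"az": 0,"fingers": -1},
  ],
)

```text
time: 37.8
position: [0.3882, -0.2616, 0.069]
eef_rot: [-2.158, -2.278, 0.002]
ft_force: [-0.0, -1.3, 1.2]
gripper_width: 0.0855
finger_force: 0.0
```

jog_arm(
  motion=[
    {"tx": 0,"ty": 0,"tz": -0.8,"ax": 0,"ay": 0,"az": 0,"fingers": -1},
    {"tx": 0.6,"ty": 0.1,"tz": -0.8,"ax": 0,"ay": 0,"az": 0,"fingers": -1},
    {"tx": 0.9,"ty": 0.1,"tz": -0.4,"ax": 0,"ay": 0,"az": 0,"fingers": -1},
    {"tx": 0.9,"ty": 0.1,"tz": -0.3,"ax": 0,"ay": 0,"az": 0,"fingers": -1},
    {"tx": 0.9,"ty": 0.1,"tz": -0.3,"ax": 0,"ay": 0,"az": 0,"fingers": -1},
  ],
)

```text
time: 38.3
position: [0.4003, -0.0967, 0.2001]
eef_rot: [2.161, 2.28, 0.001]
ft_force: [0.9, 1.1, -0.3]
gripper_width: 0.0852
finger_force: 0.0
```

jog_arm(
  motion=[
    {"tx": 0.9,"ty": 0.1,"tz": -0.2,"ax": 0,"ay": 0,"az": 0,"fingers": -1},
    {"tx": 0.9,"ty": 0.1,"tz": 0,"ax": 0,"ay": 0,"az": 0,"fingers": -1},
    {"tx": 0,"ty": 0,"tz": 0,"ax": 0,"ay": 0,"az": 0,"fingers": -1},
    {"tx": 0,"ty": 0,"tz": 0,"ax": 0,"ay": 0,"az": 0,"fingers": -1},
    {"tx": 0,"ty": 0,"tz": 0,"ax": 0,"ay": 0,"az": 0,"fingers": -1},
  ],
)

```text
time: 38.8
position: [0.4054, -0.0085, 0.2094]
eef_rot: [2.162, 2.279, -0.0]
ft_force: [0.1, 0.1, 0.7]
gripper_width: 0.0854
finger_force: 0.0
```

```bash
python3 - <<'E'
from h import *
a=imaging.grab_frame('top');b=imaging.grab_frame('scene')
for o in look('top','board',.015): print('b',*o)
for o in look('top','cover_1',.063)+look('scene','cover_1',.063): print('c',*o)
cv2.imwrite('pics/m.png',np.hstack([cv2.resize(x[:,:,::-1],(400,560),interpolation=2) for x in(a[190:260,310:360],b[160:230,150:200])]))
go(631,13.5,240,0)
E
```

```text
b 0.92 [330. 226.] 946 [ 388.  -265.5] [121.9 111.3] 26.8 [ 387.2 -263.6]
c 0.78 [339. 223.] 231 [ 390.  -264.3] [55.9 43.2] 0.2 [ 390.2 -263.9]
c 0.77 [175. 193.] 205 [ 394.1 -265.1] [74.5 46.8] 3.0 [ 394.8 -264.1]
c 0.52 [176. 206.] 41 [ 454.1 -255. ] [39.8 17.5] -83.4 [ 454.4 -253.6]
c 0.44 [270. 262.] 2641 [669.8  10.5] [208.  154.5] -1.8 [691.4  10.5]
c 0.42 [175. 198.] 30 [ 430.1 -252.2] [35.1 17.4] -74.2 [ 429.9 -252. ]
t 39.05 pos mm [405.5  -8.6 209.5] y-axis yaw 3.0 w 85.5 ff 0.0 F [0.6 0.2 0.2] q [-0.92  0.09  0.9   2.15 -0.09  0.94  0.08]
az 0.104 (other way -6.18 ) txyz [ 0.44  4.51 -0.61] tilt ax ay [-0.  0.]
```

View pics/m.png

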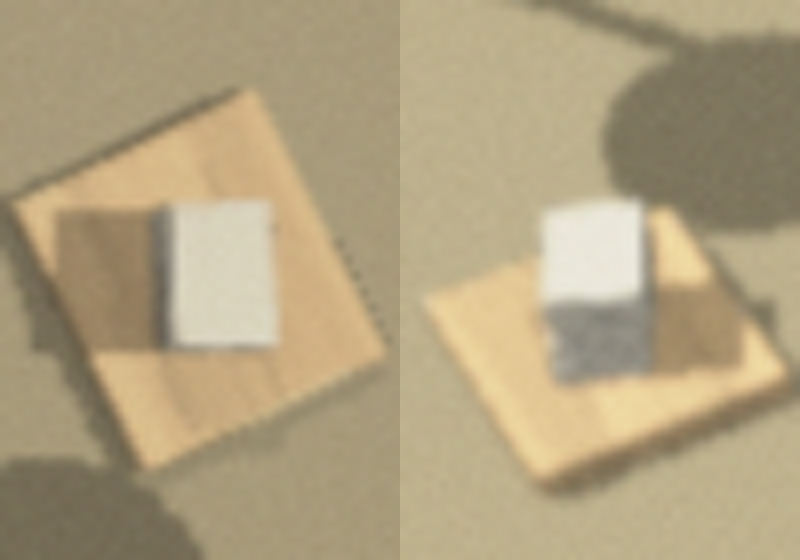

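The pile is square and flat near the board's middle in both views (top cover at (222,275) on the left, front face straight on the right). Now the bar.

jog_arm(
  motion=[
    {"tx": 0,"ty": 0,"tz": -0.3,"ax": 0,"ay": 0,"az": 0.1,"fingers": 0.3},
    {"tx": 0.2,"ty": 0.6,"tz": -0.3,"ax": 0,"ay": 0,"az": 0,"fingers": 0.3},
    {"tx": 0.2,"ty": 0.8,"tz": 0,"ax": 0,"ay": 0,"az": 0,"fingers": 0.3},
    {"tx": 0,"ty": 0.8,"tz": 0,"ax": 0,"ay": 0,"az": 0,"fingers": 0.3},
    {"tx": 0,"ty": 0.8,"tz": 0,"ax": 0,"ay": 0,"az": 0,"fingers": 0.3},
  ],
)

```text
time: 39.55
position: [0.5572, 0.0131, 0.2391]
eef_rot: [-2.216, -2.227, 0.0]
ft_force: [0.0, 0.1, 1.1]
gripper_width: 0.0297
finger_force: 0.0
```

jog_arm(
  motion=[
    {"tx": 0,"ty": 0.8,"tz": 0,"ax": 0,"ay": 0,"az": 0,"fingers": 0.3},
    {"tx": 0,"ty": 0.6,"tz": 0,"ax": 0,"ay": 0,"az": 0,"fingers": 0.3},
    {"tx": 0,"ty": 0,"tz": 0,"ax": 0,"ay": 0,"az": 0,"fingers": 0.3},
    {"tx": 0,"ty": 0,"tz": 0,"ax": 0,"ay": 0,"az": 0,"fingers": 0.3},
    {"tx": 0,"ty": 0,"tz": 0,"ax": 0,"ay": 0,"az": 0,"fingers": 0.3},
  ],
)

```text
time: 40.05
position: [0.6246, 0.0125, 0.2394]
eef_rot: [-2.218, -2.224, 0.001]
ft_force: [-0.3, -0.5, 0.7]
gripper_width: 0.0301
finger_force: 0.0
```

```bash
python3 - <<'E'
from h import *
go(629.5,13,124.5,0)
imaging.grab_frame('scene')
for o in look('scene','bar',.143): print(*o)
E
```

```text
t 40.05 pos mm [624.6  12.5 239.4] y-axis yaw 0.2 w 30.1 ff 0.0 F [-0.3 -0.5  0.7] q [-0.64  0.52  0.83  1.61 -0.41  1.2   0.28]
az 0.006 (other way -6.278 ) txyz [0.01 0.1  2.3 ] tilt ax ay [-0.002  0.   ]
0.9 [264. 245.] 721 [684.8 -50.5] [91.7 42.8] -88.9 [672.7   5.4]
```

jog_arm(
  motion=[
    {"tx": 0.01,"ty": 0.1,"tz": 0.3,"ax": 0,"ay": 0,"az": 0,"fingers": 0.3},
    {"tx": 0,"ty": 0,"tz": 0.5,"ax": 0,"ay": 0,"az": 0,"fingers": 0.3},
    {"tx": 0,"ty": 0,"tz": 0.4,"ax": 0,"ay": 0,"az": 0,"fingers": 0.3},
    {"tx": 0,"ty": 0,"tz": 0.2,"ax": 0,"ay": 0,"az": 0,"fingers": 0.3},
    {"tx": 0,"ty": 0,"tz": 0,"ax": 0,"ay": 0,"az": 0,"fingers": 0.3},
  ],
)

```text
time: 40.65
position: [0.6294, 0.014, 0.1679]
eef_rot: [-2.216, -2.225, 0.003]
ft_force: [0.7, 0.6, 0.4]
gripper_width: 0.03
finger_force: 0.0
```

```bash
python3 - <<'E'
from h import *
go(629.5,13,124.5,0)
im=imaging.grab_frame('scene'); cv2.imwrite('pics/n.png',cv2.resize(im[180:280,215:325,::-1],None,fx=6,fy=6,interpolation=2))
E
```

```text
t 40.65 pos mm [629.4  14.  167.9] y-axis yaw 0.2 w 30.0 ff 0.0 F [0.7 0.6 0.4] q [-0.61  0.59  0.79  1.68 -0.47  1.07  0.33]
az 0.008 (other way -6.275 ) txyz [-0.02  0.    0.87] tilt ax ay [-0.005  0.   ]
```

View pics/n.png

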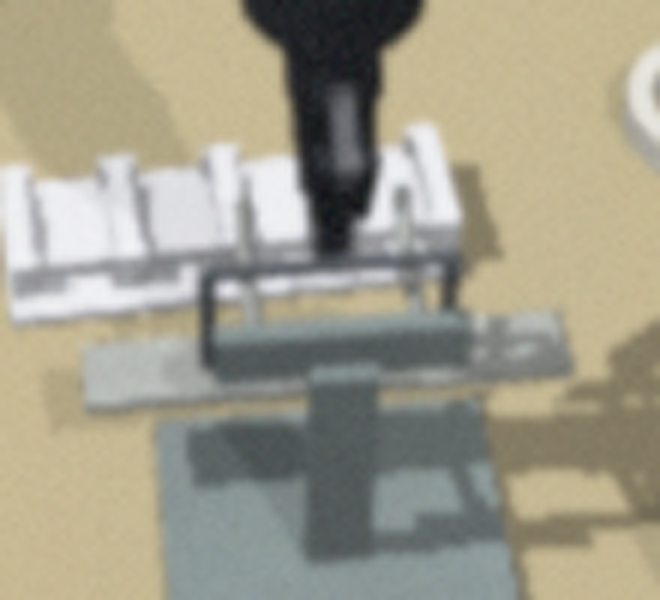

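The tip at (333,252) is right above the rod's middle (330,265) and between the hooks. I descend and grip.

jog_arm(
  motion=[
    {"tx": -0.02,"ty": 0,"tz": 0.3,"ax": 0,"ay": 0,"az": 0.005,"fingers": 0.3},
    {"tx": 0,"ty": 0,"tz": 0.3,"ax": 0,"ay": 0,"az": 0,"fingers": 0.3},
    {"tx": 0,"ty": 0,"tz": 0.2,"ax": 0,"ay": 0,"az": 0,"fingers": 0.3},
    {"tx": 0,"ty": 0,"tz": 0.05,"ax": 0,"ay": 0,"az": 0,"fingers": 0.3},
    {"tx": 0,"ty": 0,"tz": 0,"ax": 0,"ay": 0,"az": 0,"fingers": 0.6},
  ],
  grip_force=80,
)

```text
time: 41.2
position: [0.6302, 0.0126, 0.1265]
eef_rot: [-2.22, -2.223, 0.001]
ft_force: [0.3, -0.4, 0.3]
gripper_width: 0.0177
finger_force: 0.0
```

jog_arm(
  motion=[
    {"tx": 0,"ty": 0,"tz": 0,"ax": 0,"ay": 0,"az": 0,"fingers": 1},
    {"tx": 0,"ty": 0,"tz": 0,"ax": 0,"ay": 0,"az": 0,"fingers": 1},
    {"tx": 0,"ty": 0,"tz": 0,"ax": 0,"ay": 0,"az": 0,"fingers": 1},
    {"tx": 0,"ty": 0,"tz": 0,"ax": 0,"ay": 0,"az": 0,"fingers": 1},
    {"tx": 0,"ty": 0,"tz": 0,"ax": 0,"ay": 0,"az": 0,"fingers": 1},
  ],
)

```text
time: 41.7
position: [0.6317, 0.0125, 0.1278]
eef_rot: [2.218, 2.222, 0.003]
ft_force: [5.1, -0.9, 0.7]
gripper_width: 0.0051
finger_force: 78.1
```

```bash
python3 - <<'E'
from h import *
go(629.5,13,164,0)
E
```

```text
t 41.7 pos mm [631.7  12.5 127.8] y-axis yaw 0.1 w 5.1 ff 78.1 F [ 5.1 -0.9  0.7] q [-0.59  0.64  0.76  1.72 -0.51  0.99  0.36]
az 0.003 (other way -6.28 ) txyz [ 0.01 -0.04 -0.72] tilt ax ay [0.005 0.   ]
```

jog_arm(
  motion=[
    {"tx": 0,"ty": 0,"tz": -0.15,"ax": 0,"ay": 0,"az": 0,"fingers": 1},
    {"tx": 0,"ty": 0,"tz": -0.2,"ax": 0,"ay": 0,"az": 0,"fingers": 1},
    {"tx": 0,"ty": 0,"tz": -0.25,"ax": 0,"ay": 0,"az": 0,"fingers": 1},
    {"tx": 0,"ty": 0,"tz": -0.2,"ax": 0,"ay": 0,"az": 0,"fingers": 1},
    {"tx": 0,"ty": 0,"tz": 0,"ax": 0,"ay": 0,"az": 0,"fingers": 1},
  ],
)

```text
time: 42.2
position: [0.6314, 0.0124, 0.1691]
eef_rot: [2.219, 2.222, 0.003]
ft_force: [0.3, -0.1, -3.2]
gripper_width: 0.0051
finger_force: 78.2
```

jog_arm(
  motion=[
    {"tx": 0,"ty": -0.3,"tz": 0,"ax": 0,"ay": 0,"az": 0,"fingers": 1},
    {"tx": 0,"ty": -0.4,"tz": 0,"ax": 0,"ay": 0,"az": 0,"fingers": 1},
    {"tx": 0,"ty": -0.5,"tz": 0,"ax": 0,"ay": 0,"az": 0,"fingers": 1},
    {"tx": 0,"ty": -0.6,"tz": 0,"ax": 0,"ay": 0,"az": 0,"fingers": 1},
    {"tx": 0,"ty": -0.6,"tz": 0,"ax": 0,"ay": 0,"az": 0,"fingers": 1},
  ],
)

```text
time: 42.7
position: [0.5092, 0.0124, 0.1668]
eef_rot: [-2.22, -2.223, 0.0]
ft_force: [0.3, -0.6, -2.0]
gripper_width: 0.0051
finger_force: 78.2
```

jog_arm(
  motion=[
    {"tx": -0.2,"ty": -0.5,"tz": 0,"ax": 0,"ay": 0,"az": -0.03,"fingers": 1},
    {"tx": -0.4,"ty": -0.2,"tz": 0.1,"ax": 0,"ay": 0,"az": -0.07,"fingers": 1},
    {"tx": 0,"ty": 0,"tz": 0.3,"ax": 0,"ay": 0,"az": 0,"fingers": 1},
    {"tx": 0,"ty": 0,"tz": 0,"ax": 0,"ay": 0,"az": 0,"fingers": 1},
    {"tx": 0,"ty": 0,"tz": 0,"ax": 0,"ay": 0,"az": 0,"fingers": 1},
  ],
)

```text
time: 43.2
position: [0.4759, -0.0176, 0.1472]
eef_rot: [-2.164, -2.277, 0.001]
ft_force: [1.0, 0.4, -1.4]
gripper_width: 0.005
finger_force: 78.2
```

```bash
python3 - <<'E'
from h import *
go(475,-18.8,89,2.9)
im=imaging.grab_frame('scene'); cv2.imwrite('pics/o.png',cv2.resize(im[170:250,205:305,::-1],None,fx=7,fy=7,interpolation=2))
a=imaging.grab_frame('top')
for t,z in (('bar',.082),('board',.015)):
  for o in look('top',t,z): print(t,*o)
E
```

```text
t 43.2 pos mm [475.9 -17.6 147.2] y-axis yaw 2.9 w 5.0 ff 78.2 F [ 1.   0.4 -1.4] q [-0.72  0.37  0.84  2.08 -0.37  0.85  0.39]
az 0.001 (other way -6.282 ) txyz [-0.02 -0.02  1.16] tilt ax ay [-0.001  0.   ]
bar 0.44 [287. 190.] 212 [ 483.9 -111.3] [43.3 39.8] 0.9 [480.8 -44.7]
board 0.7 [330. 223.] 1107 [ 388.9 -265.3] [125.4 117.6] 27.5 [ 388.3 -264.3]
```

View pics/o.png

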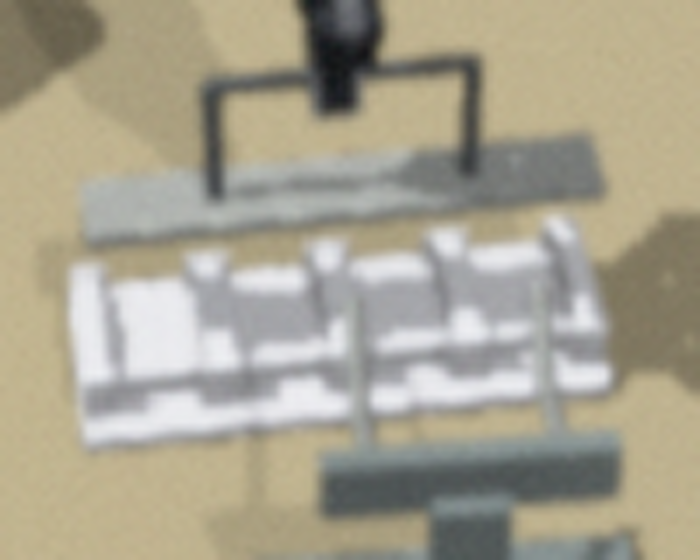

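The bar is level above the empty mould and gripped near mid-rod (337 against upright midpoint 342). I lower it.

jog_arm(
  motion=[
    {"tx": -0.02,"ty": -0.02,"tz": 0.35,"ax": 0,"ay": 0,"az": 0,"fingers": 1},
    {"tx": 0,"ty": 0,"tz": 0.35,"ax": 0,"ay": 0,"az": 0,"fingers": 1},
    {"tx": 0,"ty": 0,"tz": 0.25,"ax": 0,"ay": 0,"az": 0,"fingers": 1},
    {"tx": 0,"ty": 0,"tz": 0.15,"ax": 0,"ay": 0,"az": 0,"fingers": 1},
    {"tx": 0,"ty": 0,"tz": 0,"ax": 0,"ay": 0,"az": 0,"fingers": 1},
  ],
)

```text
time: 43.9
position: [0.4746, -0.0188, 0.0914]
eef_rot: [-2.163, -2.277, 0.002]
ft_force: [0.3, -0.5, -2.4]
gripper_width: 0.0053
finger_force: 78.3
```

jog_arm(
  motion=[
    {"tx": 0,"ty": 0,"tz": 0.03,"ax": 0,"ay": 0,"az": 0,"fingers": 1},
    {"tx": 0,"ty": 0,"tz": 0,"ax": 0,"ay": 0,"az": 0,"fingers": 1},
    {"tx": 0,"ty": 0,"tz": 0,"ax": 0,"ay": 0,"az": 0,"fingers": 1},
    {"tx": 0,"ty": 0,"tz": 0,"ax": 0,"ay": 0,"az": 0,"fingers": 1},
    {"tx": 0,"ty": 0,"tz": 0,"ax": 0,"ay": 0,"az": 0,"fingers": 1},
  ],
)

```text
time: 44.4
position: [0.475, -0.0187, 0.0907]
eef_rot: [2.163, 2.278, 0.001]
ft_force: [0.1, 0.2, -3.4]
gripper_width: 0.0052
finger_force: 78.3
```

```bash
python3 - <<'E'
from h import *
go(475,-18.8,87,2.9)
E
```

```text
t 44.4 pos mm [475.  -18.7  90.7] y-axis yaw 3.0 w 5.2 ff 78.3 F [ 0.1  0.2 -3.4] q [-0.64  0.46  0.76  2.13 -0.48  0.72  0.49]
az 0.002 (other way -6.281 ) txyz [-0.   -0.    0.07] tilt ax ay [ 0.001 -0.   ]
```

jog_arm(
  motion=[
    {"tx": 0,"ty": 0,"tz": 0.03,"ax": 0,"ay": 0,"az": 0,"fingers": 1},
    {"tx": 0,"ty": 0,"tz": 0.03,"ax": 0,"ay": 0,"az": 0,"fingers": 1},
    {"tx": 0,"ty": 0,"tz": 0,"ax": 0,"ay": 0,"az": 0,"fingers": 1},
    {"tx": 0,"ty": 0,"tz": 0,"ax": 0,"ay": 0,"az": 0,"fingers": 1},
    {"tx": 0,"ty": 0,"tz": 0,"ax": 0,"ay": 0,"az": 0,"fingers": 1},
  ],
)

```text
time: 44.9
position: [0.4753, -0.0187, 0.0882]
eef_rot: [2.164, 2.278, 0.002]
ft_force: [-3.8, 1.5, 12.7]
gripper_width: 0.0052
finger_force: 80.3
```

Contact made. I release, rise, and move clear.

jog_arm(
  motion=[
    {"tx": 0,"ty": 0,"tz": 0,"ax": 0,"ay": 0,"az": 0,"fingers": 0.7},
    {"tx": 0,"ty": 0,"tz": 0,"ax": 0,"ay": 0,"az": 0,"fingers": 0.3},
    {"tx": 0,"ty": 0,"tz": 0,"ax": 0,"ay": 0,"az": 0,"fingers": 0},
    {"tx": 0,"ty": 0,"tz": 0,"ax": 0,"ay": 0,"az": 0,"fingers": 0},
    {"tx": 0,"ty": 0,"tz": -0.2,"ax": 0,"ay": 0,"az": 0,"fingers": 0},
  ],
)

```text
time: 45.4
position: [0.4741, -0.0188, 0.097]
eef_rot: [-2.163, -2.277, 0.003]
ft_force: [0.3, 0.0, -0.2]
gripper_width: 0.0426
finger_force: 0.0
```

jog_arm(
  motion=[
    {"tx": 0,"ty": 0,"tz": -0.6,"ax": 0,"ay": 0,"az": 0,"fingers": 0},
    {"tx": 0,"ty": 0,"tz": -0.8,"ax": 0,"ay": 0,"az": 0,"fingers": 0},
    {"tx": 0.7,"ty": 0,"tz": -0.6,"ax": 0,"ay": 0,"az": 0,"fingers": 0},
    {"tx": 0.9,"ty": 0,"tz": 0,"ax": 0,"ay": 0,"az": 0,"fingers": 0},
    {"tx": 0.9,"ty": 0,"tz": 0,"ax": 0,"ay": 0,"az": 0,"fingers": 0},
  ],
)

```text
time: 45.9
position: [0.469, 0.1074, 0.1994]
eef_rot: [2.165, 2.276, 0.005]
ft_force: [1.7, 0.7, -0.3]
gripper_width: 0.0428
finger_force: 0.0
```

jog_arm(
  motion=[
    {"tx": 0.9,"ty": 0,"tz": 0,"ax": 0,"ay": 0,"az": 0,"fingers": 0},
    {"tx": 0.9,"ty": 0,"tz": 0,"ax": 0,"ay": 0,"az": 0,"fingers": 0},
    {"tx": 0.8,"ty": 0,"tz": 0,"ax": 0,"ay": 0,"az": 0,"fingers": 0},
    {"tx": 0,"ty": 0,"tz": 0,"ax": 0,"ay": 0,"az": 0,"fingers": 0},
    {"tx": 0,"ty": 0,"tz": 0,"ax": 0,"ay": 0,"az": 0,"fingers": 0},
  ],
)

```text
time: 46.4
position: [0.4616, 0.2365, 0.1978]
eef_rot: [2.161, 2.28, -0.001]
ft_force: [0.6, -0.3, -0.4]
gripper_width: 0.0424
finger_force: 0.0
```

```bash
python3 - <<'E'
from h import *
state()
a=imaging.grab_frame('top')
for t,z in (('bar',.042),('mould',.034),('board',.015),('cover_1',.063)):
  for o in look('top',t,z): print(t,*o)
cv2.imwrite('pics/p.png',cv2.resize(a[150:260,215:365,::-1],None,fx=5,fy=5,interpolation=2))
E
```

```text
t 46.4 pos mm [461.6 236.5 197.8] y-axis yaw 3.1 w 42.4 ff 0.0 F [ 0.6 -0.3 -0.4] q [-1.21  0.37  0.85  1.92 -0.33  0.99 -0.16]
bar 0.89 [260. 195.] 828 [474.8 -18.8] [227.9  41.2] -88.7 [474.7 -18.1]
mould 0.72 [261. 191.] 1233 [475.9 -20.4] [233.4  95.4] -87.4 [475.5 -24.4]
mould 0.56 [256. 197.] 799 [475.3 -17.6] [226.9  39.5] -86.9 [475.5 -18.6]
mould 0.51 [396. 200.] 651 [ 448.4 -462.9] [201.4  48.1] 6.6 [ 462.5 -461.4]
board 0.91 [329. 226.] 940 [ 388.5 -266.1] [122.2 112.6] 26.8 [ 389.5 -263.4]
board 0.51 [397. 198.] 565 [ 452.6 -469.4] [197.5  46.9] 3.8 [ 467.8 -468.6]
cover_1 0.67 [338. 224.] 233 [ 388.5 -264.5] [58.5 43.2] 1.3 [ 389.7 -265.1]
```

View pics/p.png

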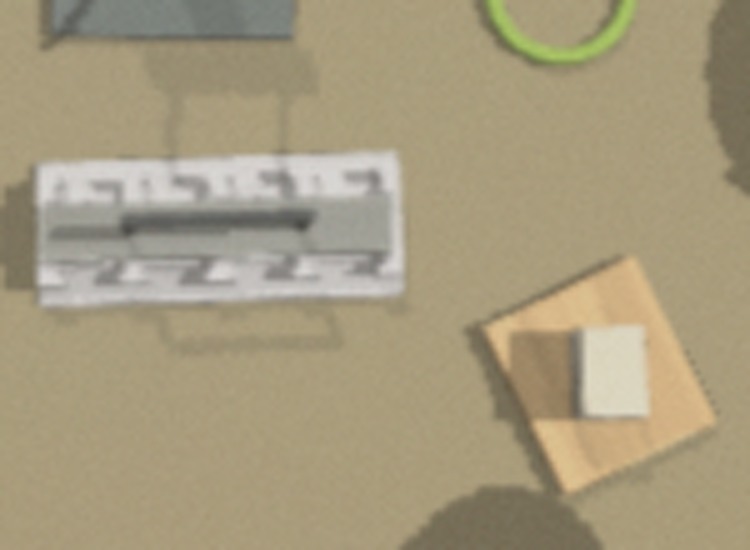

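The bar lies centred along the mould (centre about (218,228)), and the pile stands square on the board at (613,371). The arm is clear, so I hand in.

```bash
python3 -c "
from workcell import workorder
print(workorder.hand_in())"
```

```text
the job is handed in; nothing more can be done
None
```

The job is handed in (no verdict was returned): all four covers I found are piled flat and square on the board, which was knocked about 38 mm mid-run, and the bar lies centred along the empty mould with the arm clear.

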